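Make up two practice kits for the dental course

ROBOT

A 6-joint arm with a two-finger parallel gripper is mounted at the origin on the work surface. World frame = base frame: x ahead of the robot, y to its left, z up, the work surface at z = 0. Lengths are in m, angles in rad, forces in N, time in s.
With the tool pointing down it reaches from about 0.225 to 0.875 m from the base axis. Payload 3.4 kg.
Tool frame: the origin (TCP) lies between the finger pads; the fingertips stand 11 mm ahead of it and the grasp point (between the pads) lies 8 mm behind it; z points along the fingers, y is the direction in which the jaws open and shut (so a half turn about z gives the same grasp; the last joint's range is limited). The gripper opens to 85 mm and grips with 20 to 120 N. Pads are 22 mm wide; open, the fingers measure 114 mm over their backs; the gripper's body (76 mm by 85 mm) begins 54 mm behind the grasp point. The pads swing forward as they close: fully open they stand 13 mm farther back than shut.
Start: joints at [1.191, 0.276, 1.505, -0, 1.361, -0.121], TCP at [0.147, 0.556, 0.242] pointing down, gripper open.
Joint ranges: [-2.89, 2.89], [-0.75, 2.08], [0.22, 2.7], [-1.18, 4.32], [0.11, 2.71], [-2.7, 2.7]. Speed limits (rad/s): [2.57, 2.57, 3.14, 3.14, 3.14, 3.14].

INTERFACE

Orientations are given as a unit quaternion [w, x, y, z].
In Python, from rig import manip gives the robot as it stands. The module is installed in compiled form; this text tells all that it offers.
- The arm moves only by the tool move_arm, never from a script. Its argument "series" is a list that holds one entry, the list of rows, each a list of 7 numbers: the shift along the world's x, y, z in m, then the turn, a rotation vector about the world's x, y, z in rad, then the finger opening in m, from 0 to 0.0854. A call has 1 to 20 rows; each row shifts and turns the commanded pose from where the row before left it; what a row does not reach is not made up. A row lasts 1/12 s, in which the tool goes at most 41.7 mm and 7.16 degrees, less where a joint would pass 70% of its speed; a pose out of reach is approached as far as the arm can. A call with a gripper value outside its range is refused whole. The fingers move at their own pace and stop on an object; "newtons" is the grip in N (left out, the last holds). Time passes only in rows, so rows that do not move let the fingers close. It gives the time, the measured TCP pose, the force and the opening at its end, in the units of the state.
- manip.get_state(): the state, without advancing time (a new reading comes with each control period).
- manip.get_image(name): name is "scene" or "side" or "wrist"; returns a dict with "color" (480x640x3 uint8, red, green, blue), "fx", "fy", "cx", "cy" (pixels), "R" (3x3) and "t" (3): a world point X has camera coordinates R X + t; the wrist camera has in their place "tool_from_camera" (4x4, takes a point from camera to tool coordinates, whose origin is the TCP and whose axes are the flange's). Camera axes: x right, y down, z forward; pixel columns grow to the right and rows downward; lengths in m; the calibration is good to about 2 mm. A picture is of the moment at which its call begins: read the wrist's pose just before it. There is no depth.
- manip.sign_off(): hands the job in, once; it reports no verdict.
The state is a dict: "clock": time; "qpos": joint angles; "qd": joint speeds; "effort": joint torques, N m; "position": TCP position; "ee_rot": TCP orientation; "contact_force": force on the tool from outside, world axes, zero at the start; "moment": the same for the moment, N m; "width": finger opening in m.
Only numpy, scipy, OpenCV 4.12 (cv2) and the standard library are available. Lean on these libraries where they do the work, as an engineer would, in place of code of your own. Each camera call takes 0.05 s, during which the arm holds its last target.

TASK

Make up the two kits on the dental bench. In the long tray with three pockets, starting from the end with the finger tab, stand the small steel cup, then the bur block, then the tall jar; in the short tray with two pockets, stand the flat jar in the pocket next to the finger tab and the big steel cup in the other. Everything stands upright on the floor of its own pocket, and the rubber cap, the little carton and the probe lying about the stock are left where they are.

Things in the scene. Friction and masses are not known exactly. Their poses are not given: they have to be found in the camera images.
- long_tray: Fixed aluminium kit tray, 232 x 80 x 10 mm, three pockets 72 x 72 mm in a row. Origin: centre of underside. x runs along it; a rounded finger tab (38 x 30 mm, top 10 mm up) sticks out at the -x end, roughly towards the robot. Floor 3 mm thick; rims and dividers 4 mm thick, 10 mm high. Pocket centres at x = -76, 0 and +76 mm, y = 0, for the small cup, the bur block and the tall jar.
- short_tray: Fixed aluminium kit tray, 156 x 80 x 10 mm, two pockets 72 x 72 mm in a row. Origin: centre of underside. x runs along it; a rounded finger tab (38 x 30 mm, top 10 mm up) sticks out at the -x end, roughly towards the robot. Floor 3 mm thick; rims and dividers 4 mm thick, 10 mm high. Pocket centres at x = -38 and +38 mm, y = 0, for the flat jar and the big cup.
- small_cup_mid (a point): Centre, half-way up, of the small steel mixing cup: open at the top, round, slightly tapered, 31 mm across at the foot and 37 mm at the rim, 34 mm tall, wall 2.5 mm, about 45 g, standing upright. z up.
- big_cup_mid (a point): Centre, half-way up, of the big steel mixing cup: open at the top, round, slightly tapered, 45 mm across at the foot and 52 mm at the rim, 42 mm tall, wall 2.5 mm, about 80 g, standing upright. z up.
- tall_jar_mid (a point): Centre, half-way up, of the tall narrow jar: closed ivory plastic jar with white lid, 34 mm across the lid (body 32 mm), 50 mm tall, lid 15 mm high, about 50 g, standing upright. z up.
- flat_jar_mid (a point): Centre, half-way up, of the flat wide jar: closed ivory plastic jar with white lid, 48 mm across the lid (body 46 mm), 32 mm tall, lid 14 mm high, about 60 g, standing upright. z up.
- bur_block_mid (a point): Centre, half-way up the block, of the bur block: aluminium block 54 mm long (its x) by 26 mm wide (its y) by 30 mm tall, with a row of five small burs along the middle of its top reaching 12 mm higher, about 80 g. z up. It may stand in its pocket turned any way about the vertical.
- rubber_cap_mid (a point): Centre of a black rubber cap lying among the stock, 24 mm across, 13 mm tall, loose; to be left alone.
- carton_mid (a point): Centre of a little paper carton with a red band lying among the stock, 22 (x) x 36 (y) x 14 mm tall, loose; to be left alone.
- probe_mid (a point): Centre of a steel hand probe lying beyond the stock, about 140 mm long (along its y), 6 mm thick, loose; to be left alone.
Things that resemble listed ones, but are neither listed nor needed, are in the scene too. What is shaped like the part that bears small_cup_mid but blue or green is not meant.

How it is judged:
At the end, for the whole second after the job is handed in: Each of the five things stands upright (within 0.12 rad) and still on the floor of its own pocket: its centre within 25 mm of the pocket's centre along and across the tray (as far as the rims allow) and its underside within 3 mm of the pocket floor (x of small_cup_mid in the frame of long_tray between -0.101 and -0.051 m and y of small_cup_mid in the frame of long_tray between -0.025 and 0.025 m and z of small_cup_mid in the frame of long_tray between 0.017 and 0.023 m and angle between each of small_cup_mid, bur_block_mid, tall_jar_mid, flat_jar_mid, big_cup_mid's own z axis and vertical below 0.12 rad and linear speed of each of small_cup, bur_block, tall_jar, flat_jar, big_cup below 0.02 m/s and x of bur_block_mid in the frame of long_tray between -0.025 and 0.025 m and y of bur_block_mid in the frame of long_tray between -0.025 and 0.025 m and z of bur_block_mid in the frame of long_tray between 0.015 and 0.021 m and x of tall_jar_mid in the frame of long_tray between 0.051 and 0.101 m and y of tall_jar_mid in the frame of long_tray between -0.025 and 0.025 m and z of tall_jar_mid in the frame of long_tray between 0.025 and 0.031 m and x of flat_jar_mid in the frame of short_tray between -0.063 and -0.013 m and y of flat_jar_mid in the frame of short_tray between -0.025 and 0.025 m and z of flat_jar_mid in the frame of short_tray between 0.016 and 0.022 m and x of big_cup_mid in the frame of short_tray between 0.013 and 0.063 m and y of big_cup_mid in the frame of short_tray between -0.025 and 0.025 m and z of big_cup_mid in the frame of short_tray between 0.021 and 0.027 m); the robot touches nothing.
It fails at once if the rubber cap is moved more than 30 mm (distance of rubber_cap_mid from where it was at the start of the episode above 0.03 m).
It fails at once if the carton is moved more than 30 mm (distance of carton_mid from where it was at the start of the episode above 0.03 m).
It fails at once if the probe is moved more than 30 mm (distance of probe_mid from where it was at the start of the episode above 0.03 m).
It also fails if it takes over 115 s, if anything falls off the work surface, if the arm or the gripper's body presses on something with over 40 N, if the wrist force passes 120 N, or if a joint passes its speed limit or range.

## Working session

There is one attempt and no reset: what is moved stays moved. The work goes in short steps, Python scripts to look and compute and a tool call to move; the robot and the scene stay as the last step left them, time stands still between calls to the robot, and variables do not carry over. Pictures are saved under pics/ and viewed, and the job is handed in when it is done.

Besides the shell and the picture viewer there is one more tool, called as name(argument=value, ...) on one line, values as JSON. move_arm: Moves the arm, as the interface text tells. Its arguments: {"type":"object","properties":{"series":{"type":"array"},"newtons":{"type":"number"}},"required":["series"]}

```bash
mkdir -p pics
python3 - <<'E'
from rig import manip
import cv2,json,numpy as np
s=manip.get_state();print(s)
for n in ["scene","side","wrist"]:
    im=manip.get_image(n);cv2.imwrite(f"pics/{n}0.png",im["color"][:,:,::-1])
    print(n,{k:(np.round(v,4).tolist() if not np.isscalar(v) else v) for k,v in im.items() if k!="color"})
E
```

```text
{'clock': 0.0, 'qpos': array([ 1.19099151e+00,  2.76565204e-01,  1.50614837e+00,  1.51708960e-05,
        1.36075161e+00, -1.20982472e-01]), 'qd': array([ 0.00098861,  0.00030745,  0.00061543, -0.00060884, -0.00025203,
       -0.00253827]), 'effort': array([ 1.23243422e-03, -4.16784489e+01, -2.45798081e+01, -1.86108837e-04,
        1.12982641e-02, -1.10604219e-07]), 'position': array([0.14695669, 0.55534825, 0.24145065]), 'ee_rot': array([-2.39178314e-04,  1.29051780e-01,  9.91637414e-01, -9.05228186e-04]), 'contact_force': array([0.84642778, 0.69313157, 0.74893313]), 'moment': array([-0.00808363, -0.00709216,  0.00245383]), 'width': 0.08553510615662743}
scene {'fx': 520.7877512165646, 'fy': 520.7877512165646, 'cx': 323.2487823874368, 'cy': 237.93944771383872, 'R': [[-0.0165, 0.9998, -0.0124], [0.6605, 0.0016, -0.7509], [-0.7507, -0.0206, -0.6604]], 't': [0.0109, -0.3563, 1.3774]}
side {'fx': 562.1779812998307, 'fy': 562.1779812998307, 'cx': 309.5481515736548, 'cy': 240.28355696719527, 'R': [[0.7729, -0.6341, -0.0221], [-0.3972, -0.4563, -0.7962], [0.4948, 0.6242, -0.6046]], 't': [-0.4676, 0.2886, 0.7888]}
wrist {'fx': 354.433111094657, 'fy': 354.433111094657, 'cx': 317.55206952653214, 'cy': 246.72959192763886, 'tool_from_camera': [[-0.0, -0.9621, -0.2728, 0.0685], [1.0, 0.0001, -0.0004, 0.001], [0.0004, -0.2728, 0.9621, -0.132], [0.0, 0.0, 0.0, 1.0]]}
```

View pics/scene0.png

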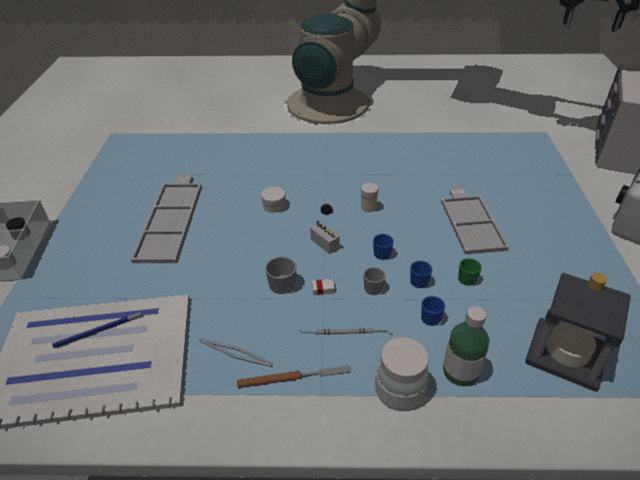

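View pics/side0.png

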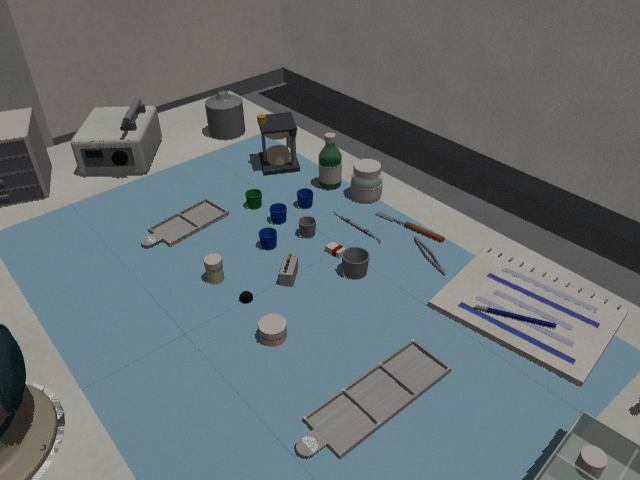

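View pics/wrist0.png

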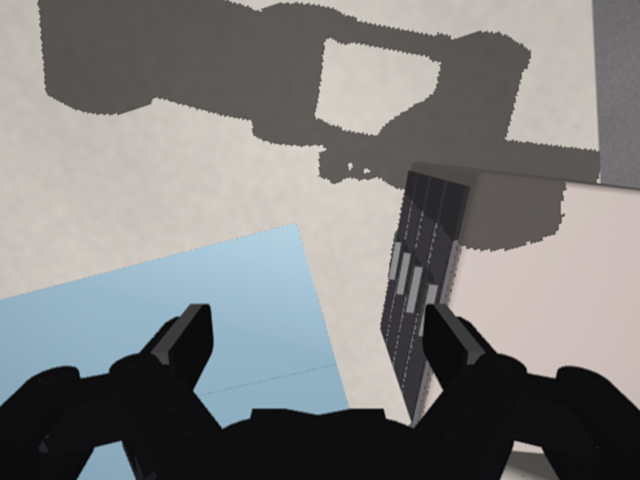

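Run:
```python
import cv2
s=cv2.imread("pics/scene0.png");d=cv2.imread("pics/side0.png")
def crop(im,x0,y0,w,h,k,n):
    c=cv2.resize(im[y0:y0+h,x0:x0+w],None,fx=k,fy=k,interpolation=cv2.INTER_CUBIC)
    c=cv2.convertScaleAbs(c,alpha=1.3)
    for x in range((x0+9)//10*10,x0+w,10):
        cv2.line(c,((x-x0)*k,0),((x-x0)*k,8 if x%50 else 16),(0,255,255),1)
        if x%20==0: cv2.putText(c,str(x),((x-x0)*k,26),0,.4,(0,0,255),1)
    for y in range((y0+9)//10*10,y0+h,10):
        cv2.line(c,(0,(y-y0)*k),(8,(y-y0)*k),(0,255,255),1)
        if y%20==0: cv2.putText(c,str(y),(10,(y-y0)*k),0,.4,(0,0,255),1)
    cv2.imwrite("pics/"+n,c)
crop(s,250,175,160,120,5,"s_mid.png")
crop(s,125,165,110,110,5,"s_long.png")
crop(s,430,175,90,90,6,"s_short.png")
crop(d,195,215,200,140,4,"d_mid.png")
crop(d,290,335,170,130,4,"d_long.png")
crop(d,135,190,110,70,6,"d_short.png")
```

```text
(no output)
```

View pics/s_mid.png

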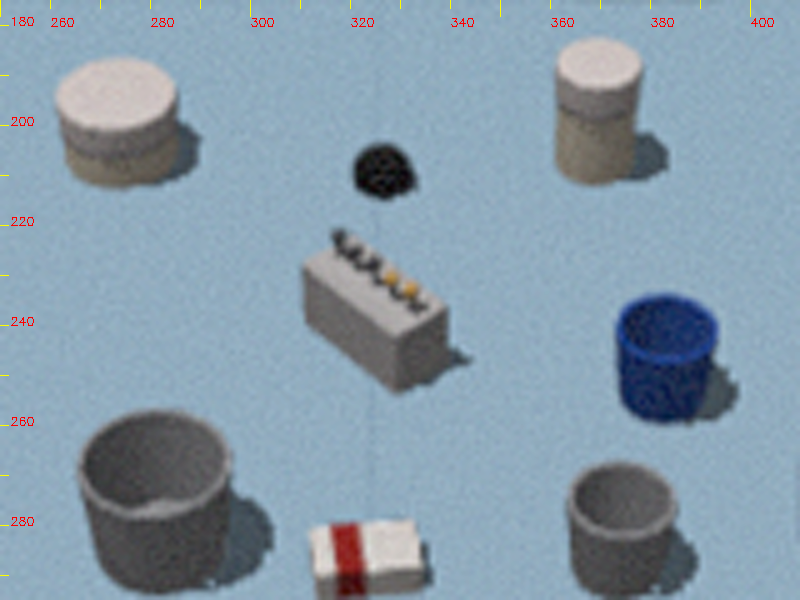

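View pics/s_long.png

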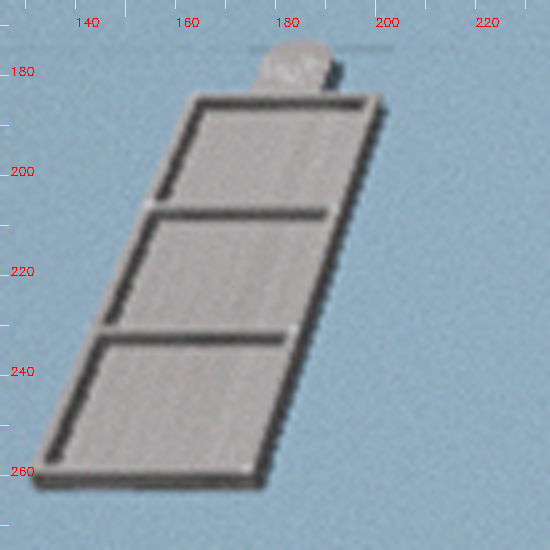

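View pics/s_short.png

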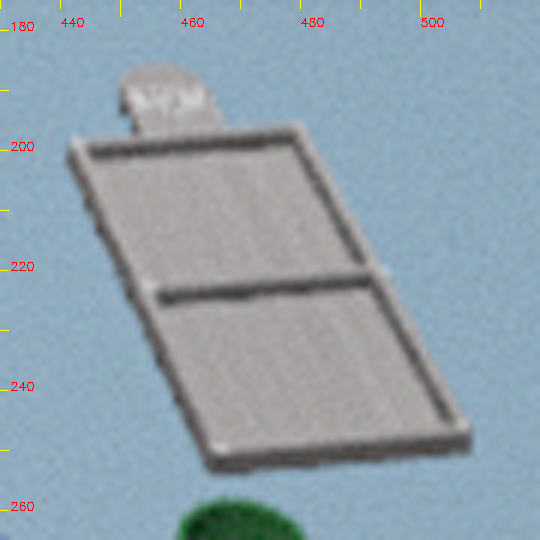

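View pics/d_mid.png

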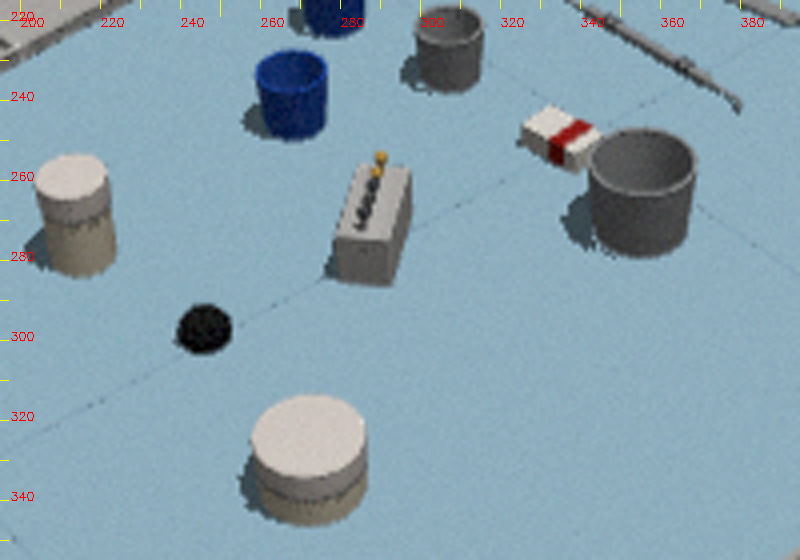

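View pics/d_long.png

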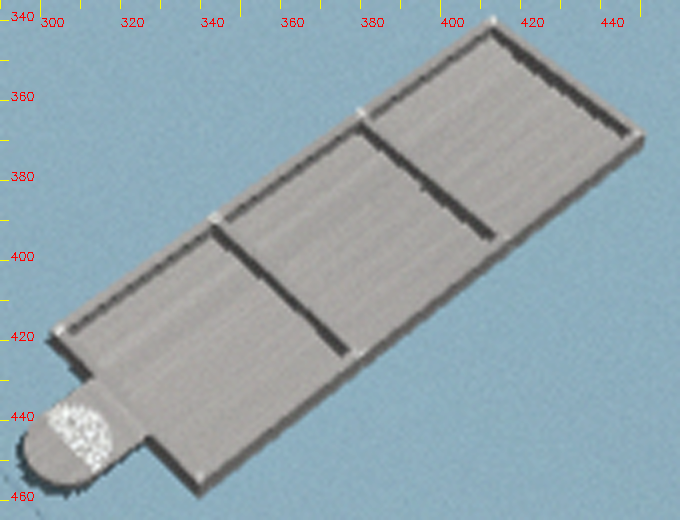

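View pics/d_short.png

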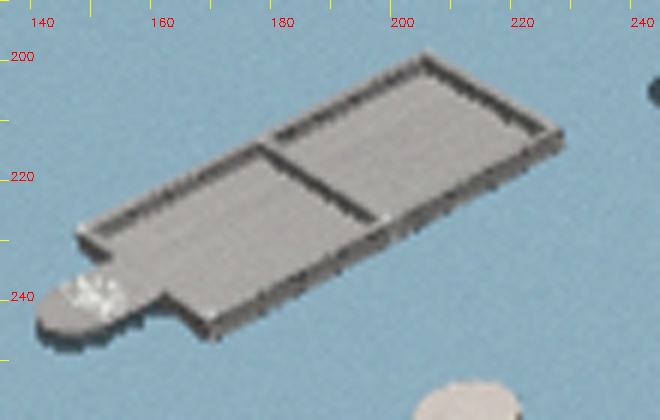

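```bash
cat > h.py <<'E'
import numpy as np, cv2
from rig import manip
from scipy.optimize import least_squares
CAM={}
def cams():
    for n in("scene","side"):
        if n not in CAM: CAM[n]=manip.get_image(n)
    return CAM
def proj(c,X):
    X=np.atleast_2d(X); p=X@np.array(c["R"]).T+np.array(c["t"])
    return np.c_[c["fx"]*p[:,0]/p[:,2]+c["cx"],c["fy"]*p[:,1]/p[:,2]+c["cy"]]
def back(c,uv,z):
    d=np.array([(uv[0]-c["cx"])/c["fx"],(uv[1]-c["cy"])/c["fy"],1]);R=np.array(c["R"]);t=np.array(c["t"])
    o=-R.T@t;d=R.T@d
    return o+d*(z-o[2])/d[2]
E
python3 - <<'E'
from h import *
C=cams()
S={"flat":((273.4,193.8),(272.5,323.8),.032),"tall":((369.8,187.6),(213.2,259.2),.05),"big":((281,267.8),(355.5,255),.042),"small":((374.4,274.8),(307.5,221.5),.034)}
for k,(a,b,z) in S.items():
    print(k,back(C["scene"],a,z)[:2].round(4),back(C["side"],b,z)[:2].round(4))
for n,P in (("scene",[(310.6,228),(339.6,236.6),(329.4,242),(320.8,222.6)]),("side",[(279,274.3),(294.2,275.2),(298,258),(284.5,256.3)])):
    Q=np.array([back(C[n],p,.03) for p in P]);print("bur",n,Q[:,:2].round(4).tolist(),Q.mean(0).round(4))
# trays
T={"long":(.232,[(163.6,184),(201.4,184.2),(131.6,260.6),(177.4,260.6)],[(303,418.3),(340,455.5),(413,340.5),(450.8,368.8)]),
"short":(.156,[(442,199.2),(480,196.2),(464.7,251.7),(508,247.7)],[(148.3,228.3),(170,244.2),(206.2,198.7),(228.8,212.2)])}
for k,(L,a,b) in T.items():
    # scene order: near-robot low y, near-robot high y, far low, far high ; side: left top = high y
    la=[(-L/2,-.04),(-L/2,.04),(L/2,-.04),(L/2,.04)]; lb=[(-L/2,.04),(-L/2,-.04),(L/2,.04),(L/2,-.04)]
    def f(p,which):
        r=[]
        for w,(n,loc,px) in enumerate((("scene",la,a),("side",lb,b))):
            if which not in(w,2):continue
            c,s=np.cos(p[2]),np.sin(p[2])
            X=[(p[0]+c*x-s*y,p[1]+s*x+c*y,.01) for x,y in loc]
            r.append(proj(C[n],X)-np.array(px))
        return np.concatenate(r).ravel()
    for w in(0,1,2):
        r=least_squares(lambda p:f(p,w),[.5,-.3 if k=="long" else .3,0]);print(k,w,r.x.round(4),np.abs(r.fun).max().round(2))
for n,uv,z in (("scene",(326.7,209),.006),("scene",(323,286),.01),("scene",(346,331),.003),("scene",(383,243),.017),("scene",(421,270),.017),("scene",(432,308),.017),("scene",(469,270),.017)): print(uv,back(C[n],uv,z)[:2].round(3))
E
```

```text
flat [ 0.4446 -0.1013] [ 0.4402 -0.1063]
tall [0.4489 0.087 ] [0.4452 0.0818]
big [ 0.6615 -0.0688] [ 0.657  -0.0726]
small [0.6691 0.0842] [0.6649 0.0783]
bur scene [[0.5462, -0.0245], [0.5699, 0.0281], [0.5844, 0.01], [0.5308, -0.0063]] [0.5578 0.0018 0.03  ]
bur side [[0.5243, -0.0118], [0.5437, -0.0319], [0.5797, 0.0024], [0.5636, 0.0232]] [ 0.5528 -0.0045  0.03  ]
long 0 [ 0.4963 -0.2988  0.0067] 0.32
long 1 [ 0.4899 -0.3055  0.0007] 1.44
long 2 [ 0.4914 -0.3031  0.0057] 2.82
short 0 [0.5047 0.2811 0.1123] 0.69
short 1 [0.4987 0.2756 0.1239] 0.74
short 2 [0.502  0.2806 0.1173] 1.89
(326.7, 209) [0.46  0.004]
(323, 286) [ 0.672 -0.   ]
(346, 331) [0.76  0.037]
(383, 243) [0.572 0.106]
(421, 270) [0.641 0.165]
(432, 308) [0.725 0.172]
(469, 270) [0.64  0.246]
```

move_arm(series=[[[0.0167,-0.0262,-0.005,0,0,0.0143,0.0854],[0.0167,-0.0262,-0.005,0,0,0.0143,0.0854],[0.0167,-0.0262,-0.005,0,0,0.0143,0.0854],[0.0167,-0.0262,-0.005,0,0,0.0143,0.0854],[0.0167,-0.0262,-0.005,0,0,0.0143,0.0854],[0.0167,-0.0262,-0.005,0,0,0.0143,0.0854],[0.0167,-0.0262,-0.005,0,0,0.0143,0.0854],[0.0167,-0.0262,-0.005,0,0,0.0143,0.0854],[0.0167,-0.0262,-0.005,0,0,0.0143,0.0854],[0.0167,-0.0262,-0.005,0,0,0.0143,0.0854],[0.0167,-0.0262,-0.005,0,0,0.0143,0.0854],[0.0167,-0.0262,-0.005,0,0,0.0143,0.0854],[0.0167,-0.0262,-0.005,0,0,0.0143,0.0854],[0.0167,-0.0262,-0.005,0,0,0.0143,0.0854],[0.0167,-0.0262,-0.005,0,0,0.0143,0.0854],[0.0167,-0.0262,-0.005,0,0,0.0143,0.0854],[0.0167,-0.0262,-0.005,0,0,0.0143,0.0854],[0.0167,-0.0262,-0.005,0,0,0.0143,0.0854],[0,0,0,0,0,0,0.0854]]], newtons=30)

```text
clock: 1.83
position: [0.451, 0.0802, 0.1518]
ee_rot: [0.001, 0.002, 1.0, -0.001]
contact_force: [0.2, 0.7, 0.5]
width: 0.0852
```

```bash
cat >> h.py <<'E'
from scipy.spatial.transform import Rotation as Ro
def wrist(name=None):
    s=manip.get_state();im=manip.get_image("wrist")
    w,x,y,z=s["ee_rot"];R=Ro.from_quat([x,y,z,w]).as_matrix()
    T=np.array(im["tool_from_camera"]);A=np.eye(4);A[:3,:3]=R;A[:3,3]=s["position"];W=A@T;I=np.linalg.inv(W)
    c=dict(im,R=I[:3,:3],t=I[:3,3])
    return s,c
def st():
    s=manip.get_state();w,x,y,z=s["ee_rot"];m=Ro.from_quat([x,y,z,w]).as_matrix()
    print("t",round(s["clock"],2),"pos",s["position"].round(4),"jaw deg",np.degrees(np.arctan2(m[1,1],m[0,1])).round(2),"tilt",np.degrees(np.arccos(-m[2,2])).round(2),"F",s["contact_force"].round(1),"w",round(s["width"],4),"q",s["qpos"].round(2))
def mark(c,pts,fn,names=None):
    im=c["color"][:,:,::-1].copy()
    for i,p in enumerate(pts):
        u,v=proj(c,p)[0].round().astype(int); cv2.drawMarker(im,(int(u),int(v)),(0,0,255) if i%2==0 else (0,255,0),0,12,1)
        if names: cv2.putText(im,names[i],(int(u)+5,int(v)),0,.4,(0,0,255),1)
    cv2.imwrite("pics/"+fn,im)
E
python3 - <<'E'
from h import *
st()
s,c=wrist()
mark(c,[(.447,.0844,.05),(.571,.103,.034),(.555,-.0015,.03),(.667,.081,.034)],"w1.png")
E
```

```text
t 1.83 pos [0.451  0.0802 0.1518] jaw deg 89.71 tilt 0.19 F [0.2 0.7 0.5] w 0.0852 q [ 0.03  0.17  1.89 -0.    1.08 -1.54]
```

View pics/w1.png

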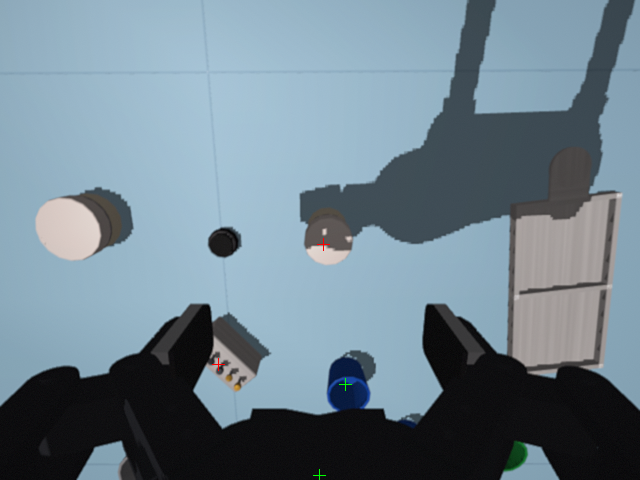

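Run:
```python
from h import *
s,c=wrist()
for n,p,z in (("tall",(328,240),.05),("flat",(68.5,228),.032),("cap",(223,242),.012),("trayNL",(511,205),.01),("trayNR",(621,191),.01),("trayFR",(602,369),.01),("midL",(513,297),.01),("midR",(611,286),.01)): print(n,back(c,p,z)[:2].round(4))
c_,s_=np.cos(.117),np.sin(.117)
for x,y in((-.078,-.04),(-.078,.04),(.078,.04),(0,-.04),(0,.04)): print((.502+c_*x-s_*y).round(4),(.2784+s_*x+c_*y).round(4))
```

```text
tall [0.4424 0.09  ]
flat [ 0.4371 -0.0984]
cap [0.4536 0.0077]
trayNL [0.4256 0.2333]
trayNR [0.4153 0.3163]
trayFR [0.573  0.3352]
midL [0.5031 0.246 ]
midR [0.4937 0.3258]
0.4292 0.2296
0.4199 0.309
0.5748 0.3272
0.5067 0.2387
0.4973 0.3181
```

move_arm(series=[[[-0.002,0.002,-0.022,0,0,0,0.07],[-0.002,0.003,-0.022,0,0,0,0.07],[-0.002,0.002,-0.022,0,0,0,0.07],[0,0,0,0,0,0,0.07],[0,0,0,0,0,0,0.07]]])

```text
clock: 2.35
position: [0.4403, 0.0922, 0.086]
ee_rot: [-0.001, -0.0, 1.0, 0.0]
contact_force: [0.7, -1.3, 0.1]
width: 0.0698
```

Run:
```python
from h import *
st()
s,c=wrist()
mark(c,[(.4455,.0865,.05),(.4424,.09,.05)],"w2.png")
d=manip.get_image("side");mark(d,[(.4455,.0865,.05),tuple(s["position"])],"d2.png")
c=cv2.imread("pics/d2.png");cv2.imwrite("pics/d2.png",cv2.resize(c[150:350,110:360],None,fx=3,fy=3))
```

```text
t 2.35 pos [0.4403 0.0922 0.086 ] jaw deg 90.01 tilt 0.16 F [ 0.7 -1.3  0.1] w 0.0698 q [ 0.05  0.24  1.99  0.    0.91 -1.52]
```

View pics/w2.png

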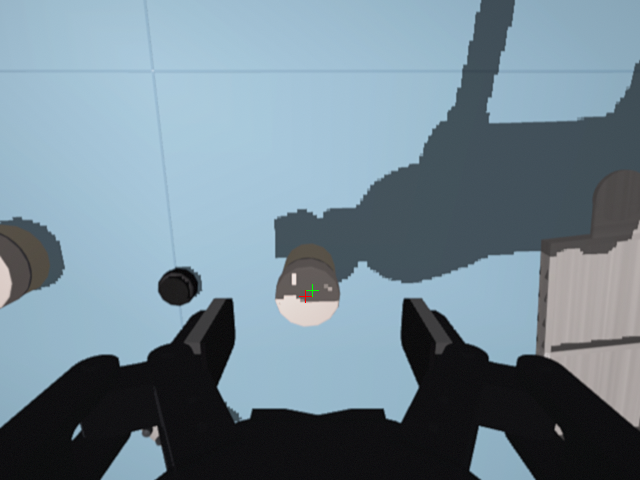

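View pics/d2.png

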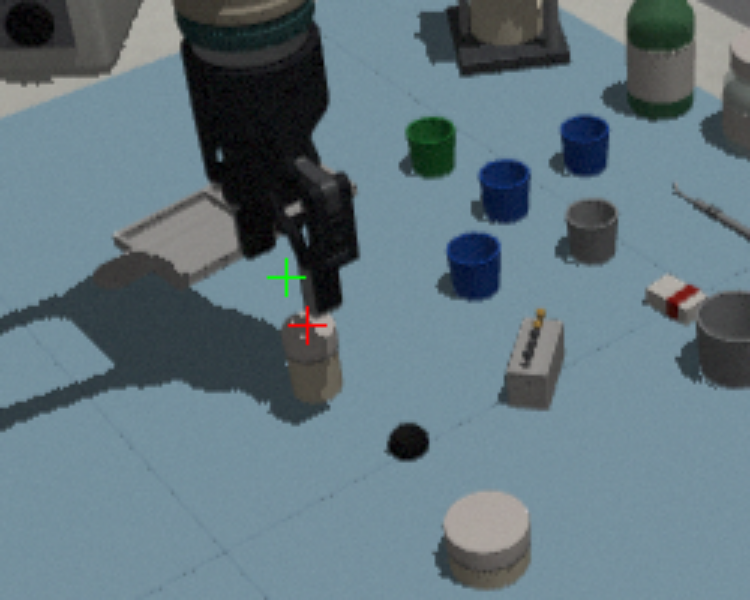

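move_arm(series=[[[0.004,-0.005,-0.016,0,0,0,0.07],[0,0,-0.02,0,0,0,0.07],[0,0,-0.02,0,0,0,0.07],[0,0,0,0,0,0,0.07],[0,0,0,0,0,0,0.03],[0,0,0,0,0,0,0.025],[0,0,0,0,0,0,0.025],[0,0,0,0,0,0,0.025],[0,0,0,0,0,0,0.025],[0,0,0,0,0,0,0.025]]], newtons=30)

```text
clock: 3.28
position: [0.4472, 0.0864, 0.0319]
ee_rot: [0.002, 0.001, 1.0, 0.0]
contact_force: [-0.1, 0.8, 7.0]
width: 0.033
```

Run:
```python
from h import *
st()
d=manip.get_image("side")["color"][:,:,::-1];cv2.imwrite("pics/d3.png",cv2.resize(d[200:320,150:310],None,fx=4,fy=4))
```

```text
t 3.28 pos [0.4472 0.0864 0.0319] jaw deg 89.92 tilt 0.21 F [-0.1  0.8  7. ] w 0.033 q [ 0.04  0.33  2.06  0.    0.75 -1.53]
```

View pics/d3.png

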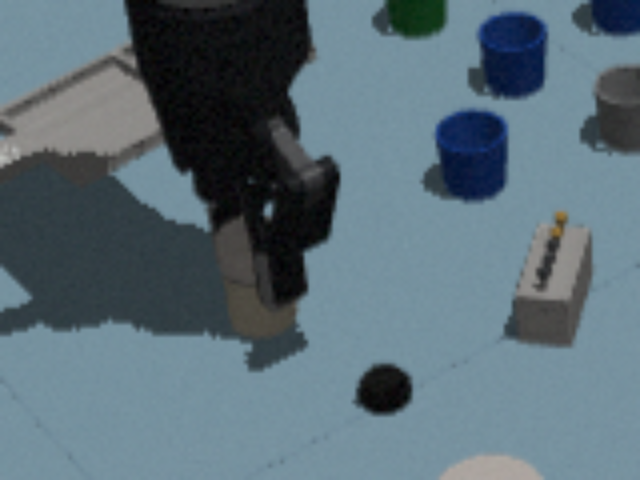

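move_arm(series=[[[0,0,0.015,0,0,0,0.025],[0,0,0.03,0,0,0,0.025],[0,0,0.03,0,0,0,0.025],[0.0095,-0.0299,0.025,0,0,0,0.025],[0.0095,-0.0299,0,0,0,0,0.025],[0.0095,-0.0299,0,0,0,0,0.025],[0.0095,-0.0299,0,0,0,0,0.025],[0.0095,-0.0299,0,0,0,0,0.025],[0.0095,-0.0299,0,0,0,0,0.025],[0.0095,-0.0299,0,0,0,0,0.025],[0.0095,-0.0299,0,0,0,0,0.025],[0.0095,-0.0299,0,0,0,0,0.025],[0.0095,-0.0299,0,0,0,0,0.025],[0.0095,-0.0299,0,0,0,0,0.025],[0.0095,-0.0299,0,0,0,0,0.025],[0.0095,-0.0299,0,0,0,0,0.025],[0,0,0,0,0,0,0.025],[0,0,0,0,0,0,0.025],[0,0,0,0,0,0,0.025]]])

```text
clock: 4.92
position: [0.5686, -0.3018, 0.1302]
ee_rot: [-0.0, 0.001, 1.0, 0.001]
contact_force: [-0.1, 0.6, -0.5]
width: 0.0328
```

```bash
cat >> h.py <<'E'
LONG=(.4932,-.302,.004); SHORT=(.502,.2784,.117)
def pk(T,x,y=0,z=.01):
    c,s=np.cos(T[2]),np.sin(T[2]);return (T[0]+c*x-s*y,T[1]+s*x+c*y,z)
def corners(T,x): return [pk(T,x+a,b) for a in(-.036,.036) for b in(-.036,.036)]
E
python3 - <<'E'
from h import *
st()
s,c=wrist()
mark(c,corners(LONG,.076)+[pk(LONG,.076,0,.003)],"w4.png")
E
```

```text
t 4.92 pos [ 0.5686 -0.3018  0.1302] jaw deg 89.89 tilt 0.1 F [-0.1  0.6 -0.5] w 0.0328 q [-0.6   0.45  1.52  0.    1.17 -2.17]
```

View pics/w4.png

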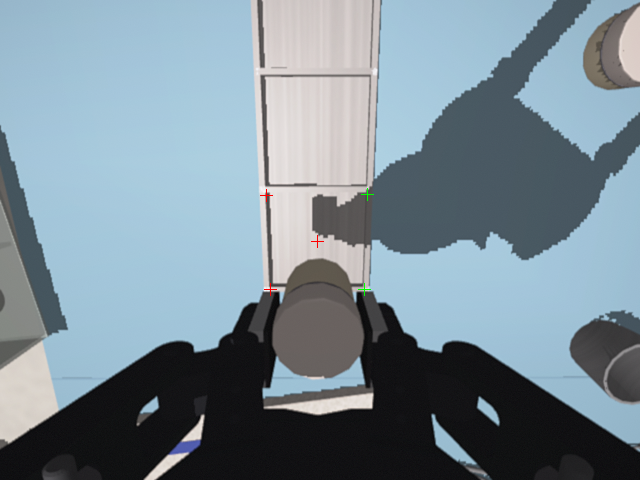

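move_arm(series=[[[0,0,-0.03,0,0,0,0.025],[0,0,-0.03,0,0,0,0.025],[0,0,-0.02,0,0,0,0.025],[0,0,-0.01,0,0,0,0.025],[0,0,-0.006,0,0,0,0.025],[0,0,0,0,0,0,0.025],[0,0,0,0,0,0,0.025],[0,0,0,0,0,0,0.06],[0,0,0,0,0,0,0.06],[0,0,0,0,0,0,0.06]]])

```text
clock: 5.8
position: [0.5696, -0.3025, 0.0349]
ee_rot: [0.0, 0.001, 1.0, -0.0]
contact_force: [0.9, 0.6, 0.6]
width: 0.0596
```

Run:
```python
from h import *
st()
d=manip.get_image("side")["color"][:,:,::-1];cv2.imwrite("pics/d5.png",cv2.resize(d[280:440,300:500],None,fx=3,fy=3))
```

```text
t 5.8 pos [ 0.5696 -0.3025  0.0349] jaw deg 89.93 tilt 0.06 F [0.9 0.6 0.6] w 0.0596 q [-0.6   0.55  1.62  0.    0.97 -2.17]
```

View pics/d5.png

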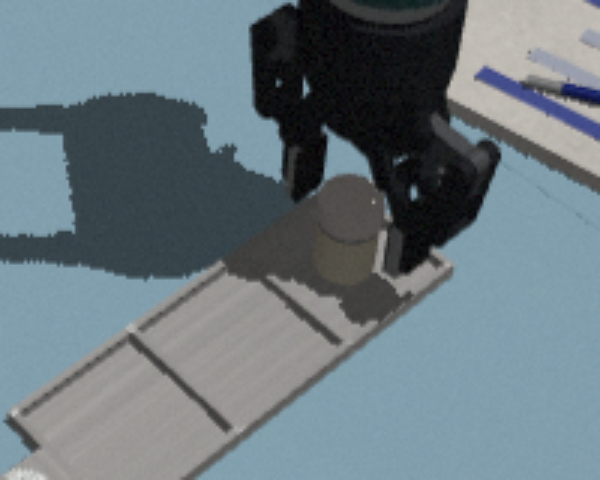

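move_arm(series=[[[0,0,0.02,0,0,0,0.06],[0,0,0.035,0,0,0,0.06],[0,0,0.035,0,0,0,0.06],[-0.0012,0.0251,0,0,0,0.0626,0.06],[-0.0012,0.0251,0,0,0,0.0626,0.06],[-0.0012,0.0251,0,0,0,0.0626,0.06],[-0.0012,0.0251,0,0,0,0.0626,0.06],[-0.0012,0.0251,0,0,0,0.0626,0.06],[-0.0012,0.0251,0,0,0,0.0626,0.06],[-0.0012,0.0251,0,0,0,0.0626,0.06],[-0.0012,0.0251,0,0,0,0.0626,0.06],[-0.0012,0.0251,0,0,0,0.0626,0.06],[-0.0012,0.0251,0,0,0,0.0626,0.06],[-0.0012,0.0251,0,0,0,0.0626,0.06],[-0.0012,0.0251,0,0,0,0.0626,0.06],[0,0,-0.02,0,0,0,0.06],[0,0,-0.02,0,0,0,0.06],[0,0,0,0,0,0,0.06],[0,0,0,0,0,0,0.06]]])

```text
clock: 7.43
position: [0.5541, -0.0011, 0.0837]
ee_rot: [-0.001, -0.366, 0.931, 0.001]
contact_force: [0.4, -0.5, 0.4]
width: 0.06
```

Run:
```python
from h import *
st()
s,c=wrist()
B=(.555,-.0015,np.radians(43))
mark(c,[pk(B,a,b,.03) for a in(-.027,.027) for b in(-.013,.013)],"w6.png")
```

```text
t 7.43 pos [ 0.5541 -0.0011  0.0837] jaw deg 132.97 tilt 0.14 F [ 0.4 -0.5  0.4] w 0.06 q [-0.13  0.38  1.78  0.    0.98 -2.45]
```

View pics/w6.png

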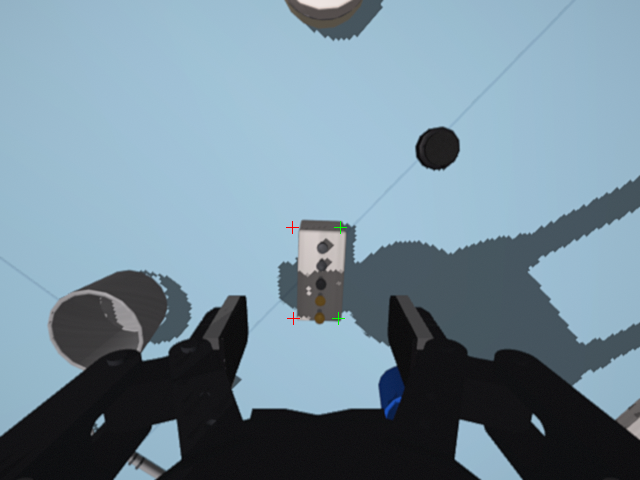

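move_arm(series=[[[-0.0017,0.0018,-0.02,0,0,0,0.06],[0,0,-0.02,0,0,0,0.06],[0,0,-0.015,0,0,0,0.06],[0,0,-0.011,0,0,0,0.06],[0,0,0,0,0,0,0.06],[0,0,0,0,0,0,0.03],[0,0,0,0,0,0,0.018],[0,0,0,0,0,0,0.018],[0,0,0,0,0,0,0.018],[0,0,0,0,0,0,0.018]]], newtons=40)

```text
clock: 8.32
position: [0.5545, 0.0003, 0.0199]
ee_rot: [0.001, -0.366, 0.931, -0.001]
contact_force: [-0.4, -0.8, 5.6]
width: 0.0251
```

Run:
```python
from h import *
st()
d=manip.get_image("side")["color"][:,:,::-1];cv2.imwrite("pics/d7.png",cv2.resize(d[190:330,200:400],None,fx=3,fy=3))
```

```text
t 8.32 pos [5.545e-01 3.000e-04 1.990e-02] jaw deg 132.96 tilt 0.19 F [-0.4 -0.8  5.6] w 0.0251 q [-0.12  0.46  1.85 -0.    0.83 -2.45]
```

View pics/d7.png

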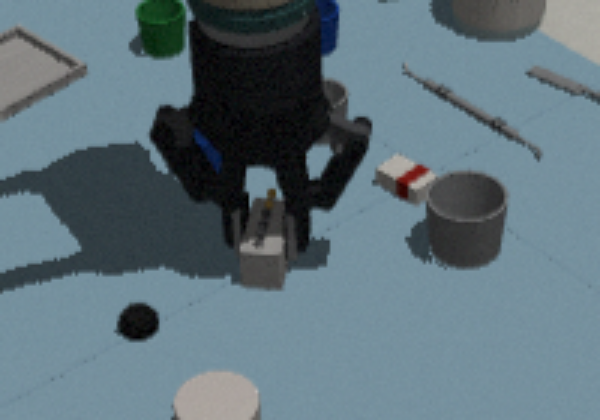

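move_arm(series=[[[0,0,0.015,0,0,0,0.018],[0,0,0.035,0,0,0,0.018],[0,0,0.035,0,0,0,0.018],[-0.005,-0.0252,0.015,0,0,-0.0626,0.018],[-0.005,-0.0252,0,0,0,-0.0626,0.018],[-0.005,-0.0252,0,0,0,-0.0626,0.018],[-0.005,-0.0252,0,0,0,-0.0626,0.018],[-0.005,-0.0252,0,0,0,-0.0626,0.018],[-0.005,-0.0252,0,0,0,-0.0626,0.018],[-0.005,-0.0252,0,0,0,-0.0626,0.018],[-0.005,-0.0252,0,0,0,-0.0626,0.018],[-0.005,-0.0252,0,0,0,-0.0626,0.018],[-0.005,-0.0252,0,0,0,-0.0626,0.018],[-0.005,-0.0252,0,0,0,-0.0626,0.018],[-0.005,-0.0252,0,0,0,-0.0626,0.018],[0,0,-0.03,0,0,0,0.018],[0,0,-0.03,0,0,0,0.018],[0,0,0,0,0,0,0.018],[0,0,0,0,0,0,0.018]]])

```text
clock: 9.95
position: [0.4918, -0.3009, 0.0572]
ee_rot: [-0.002, 0.001, 1.0, 0.001]
contact_force: [-0.3, -0.0, -0.3]
width: 0.0249
```

Run:
```python
from h import *
st()
d=manip.get_image("side")["color"][:,:,::-1];cv2.imwrite("pics/d8.png",cv2.resize(d[280:440,270:470],None,fx=3,fy=3))
```

```text
t 9.95 pos [ 0.4918 -0.3009  0.0572] jaw deg 89.91 tilt 0.26 F [-0.3 -0.  -0.3] w 0.0249 q [-0.67  0.44  1.76  0.    0.95 -2.24]
```

View pics/d8.png

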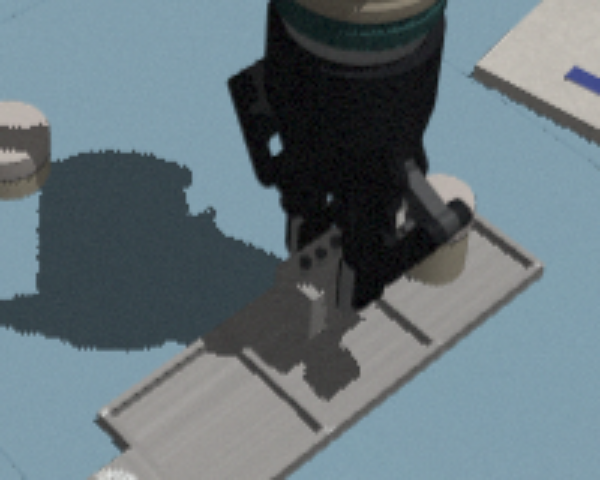

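move_arm(series=[[[0,0,-0.015,0,0,0,0.018],[0,0,-0.012,0,0,0,0.018],[0,0,-0.006,0,0,0,0.018],[0,0,-0.003,0,0,0,0.018],[0,0,0,0,0,0,0.018],[0,0,0,0,0,0,0.018],[0,0,0,0,0,0,0.04],[0,0,0,0,0,0,0.04],[0,0,0.01,0,0,0,0.04],[0,0,0.03,0,0,0,0.04],[0,0,0.03,0,0,0,0.04],[0,0,0,0,0,0,0.07],[0,0,0,0,0,0,0.07]]])

```text
clock: 11.08
position: [0.4946, -0.3029, 0.0952]
ee_rot: [0.002, 0.001, 1.0, -0.002]
contact_force: [0.3, -0.4, 0.1]
width: 0.0631
```

Run:
```python
from h import *
st()
s,c=wrist()
mark(c,corners(LONG,.0),"w9.png")
d=manip.get_image("side")["color"][:,:,::-1];cv2.imwrite("pics/d9.png",cv2.resize(d[280:440,270:470],None,fx=3,fy=3))
```

```text
t 11.08 pos [ 0.4946 -0.3029  0.0952] jaw deg 89.92 tilt 0.33 F [ 0.3 -0.4  0.1] w 0.0631 q [-0.67  0.4   1.71  0.    1.02 -2.24]
```

View pics/w9.png

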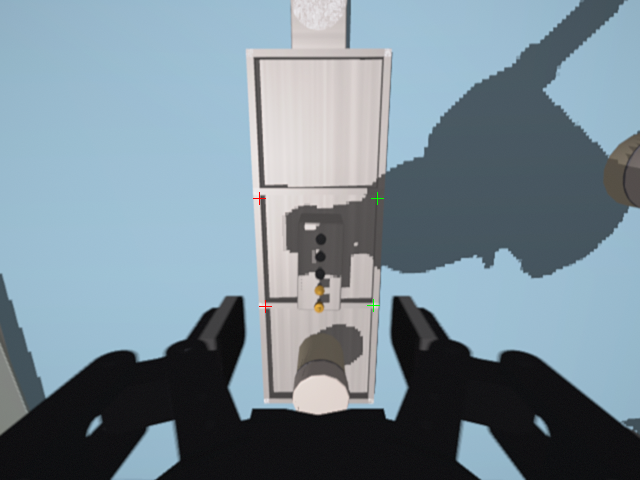

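View pics/d9.png

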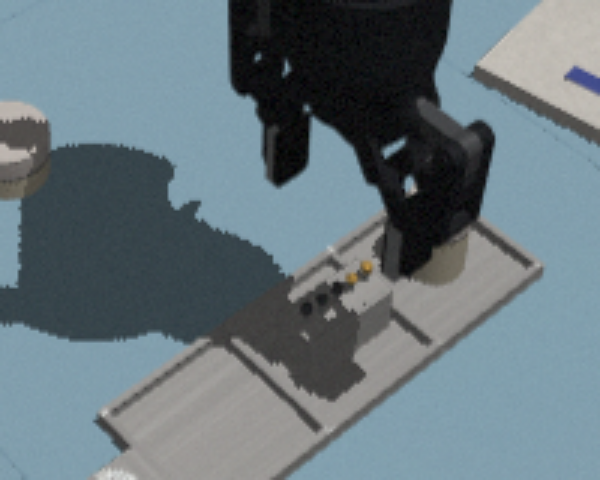

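Run:
```python
from h import *
st()
s,c=wrist()
im=c["color"][:,:,::-1];cv2.imwrite("pics/w10.png",cv2.convertScaleAbs(cv2.resize(im[165:325,240:400],None,fx=3.7,fy=3.7,interpolation=cv2.INTER_CUBIC),alpha=1.5))
d=manip.get_image("side")["color"][:,:,::-1];cv2.imwrite("pics/d10.png",cv2.convertScaleAbs(cv2.resize(d[350:420,330:430],None,fx=7,fy=7,interpolation=cv2.INTER_CUBIC),alpha=1.5))
```

```text
t 11.18 pos [ 0.4928 -0.3016  0.0925] jaw deg 89.92 tilt 0.01 F [ 0.2 -0.3 -0.5] w 0.07 q [-0.67  0.4   1.72  0.    1.02 -2.24]
```

View pics/w10.png

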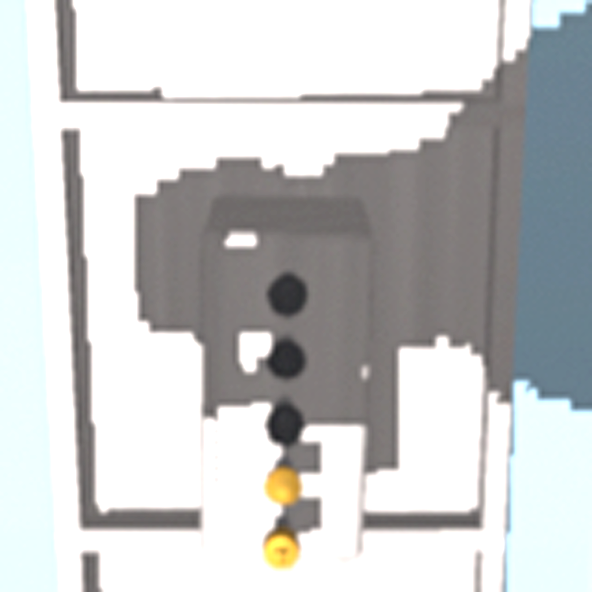

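View pics/d10.png

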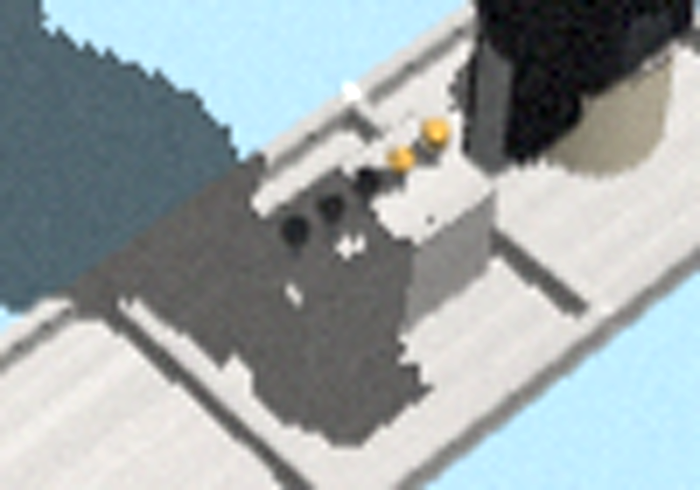

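Run:
```python
from h import *
s,c=wrist();st()
f=lambda x,y,z:back(c,(240+x/3.7,165+y/3.7),z)[:2].round(4)
print("back foot",f(285,198,.003),"back top",f(285,233,.033),"front top",f(285,557,.033))
print("div1 top",f(285,100,.01),f(285,130,.01),"div2 top",f(285,527,.01),f(285,552,.01))
print("div2 floor", f(285,512,.003)); print("L edge",f(50,300,.01),f(74,300,.01),"R",f(495,300,.01),f(517,300,.01),"blk",f(205,300,.033),f(367,300,.033))
```

```text
t 11.33 pos [ 0.4924 -0.3013  0.0913] jaw deg 89.92 tilt 0.14 F [-0.8  0.5 -0.2] w 0.0702 q [-0.67  0.4   1.72  0.    1.02 -2.24]
back foot [ 0.4679 -0.3007] back top [ 0.4673 -0.3007] front top [ 0.5202 -0.3008]
div1 top [ 0.4504 -0.3007] [ 0.4553 -0.3007] div2 top [ 0.5259 -0.3008] [ 0.5308 -0.3008]
div2 floor [ 0.5263 -0.3008]
L edge [ 0.484  -0.3404] [ 0.484  -0.3364] R [ 0.4841 -0.2652] [ 0.4841 -0.2615] blk [ 0.4776 -0.3128] [ 0.4776 -0.2883]
```

move_arm(series=[[[0,0,0.03,0,0,0,0.06],[0.0124,0.0273,0,0,0,0,0.06],[0.0124,0.0273,0,0,0,0,0.06],[0.0124,0.0273,0,0,0,0,0.06],[0.0124,0.0273,0,0,0,0,0.06],[0.0124,0.0273,0,0,0,0,0.06],[0.0124,0.0273,0,0,0,0,0.06],[0.0124,0.0273,0,0,0,0,0.06],[0.0124,0.0273,0,0,0,0,0.06],[0.0124,0.0273,0,0,0,0,0.06],[0.0124,0.0273,0,0,0,0,0.06],[0.0124,0.0273,0,0,0,0,0.06],[0.0124,0.0273,0,0,0,0,0.06],[0.0124,0.0273,0,0,0,0,0.06],[0.0124,0.0273,0,0,0,0,0.06],[0,0,-0.02,0,0,0,0.06],[0,0,-0.02,0,0,0,0.06],[0,0,0,0,0,0,0.06],[0,0,0,0,0,0,0.06],[0,0,0,0,0,0,0.06]]])

```text
clock: 13.0
position: [0.6669, 0.0801, 0.0824]
ee_rot: [-0.0, 0.001, 1.0, 0.0]
contact_force: [0.3, -0.1, 0.7]
width: 0.0602
```

Run:
```python
from h import *
st()
s,c=wrist()
mark(c,[(.667,.081,.034),(.671,-.003,.014)],"w11.png")
```

```text
t 13.0 pos [0.6669 0.0801 0.0824] jaw deg 89.9 tilt 0.02 F [ 0.3 -0.1  0.7] w 0.0602 q [ 0.02  0.53  1.51  0.    1.1  -1.55]
```

View pics/w11.png

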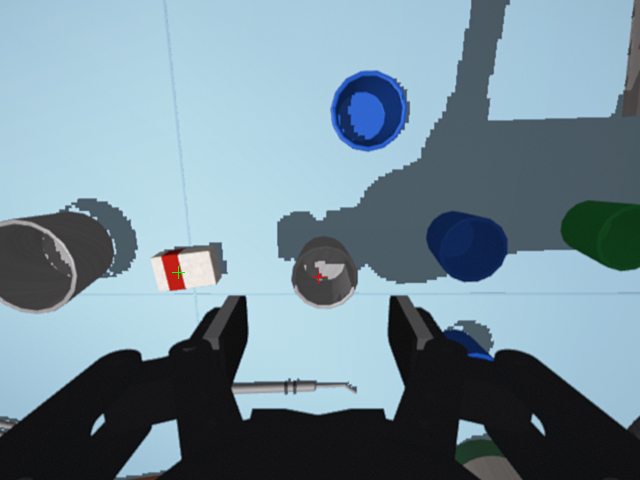

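move_arm(series=[[[0,0.003,-0.02,0,0,0,0.06],[0,0,-0.02,0,0,0,0.06],[0,0,-0.015,0,0,0,0.06],[0,0,-0.01,0,0,0,0.06],[0,0,0,0,0,0,0.06],[0,0,0,0,0,0,0.035],[0,0,0,0,0,0,0.028],[0,0,0,0,0,0,0.028],[0,0,0,0,0,0,0.028],[0,0,0,0,0,0,0.028]]], newtons=30)

```text
clock: 13.88
position: [0.6679, 0.0833, 0.0189]
ee_rot: [0.002, 0.001, 1.0, -0.0]
contact_force: [-0.8, -0.3, 6.0]
width: 0.0353
```

Run:
```python
from h import *
st()
d=manip.get_image("side")["color"][:,:,::-1];cv2.imwrite("pics/d12.png",cv2.resize(d[150:290,240:400],None,fx=4,fy=4))
```

```text
t 13.88 pos [0.6679 0.0833 0.0189] jaw deg 89.93 tilt 0.18 F [-0.8 -0.3  6. ] w 0.0353 q [ 0.02  0.6   1.57 -0.    0.97 -1.55]
```

View pics/d12.png

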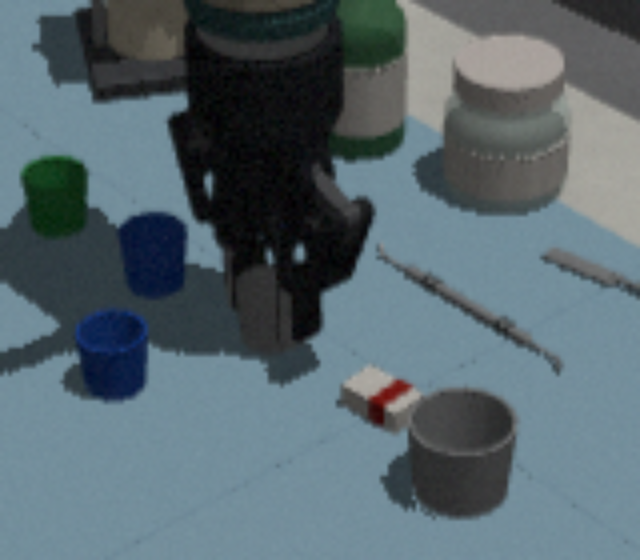

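move_arm(series=[[[0,0,0.015,0,0,0,0.028],[0,0,0.035,0,0,0,0.028],[0,0,0.035,0,0,0,0.028],[-0.0194,-0.0296,0.015,0,0,0,0.028],[-0.0194,-0.0296,0,0,0,0,0.028],[-0.0194,-0.0296,0,0,0,0,0.028],[-0.0194,-0.0296,0,0,0,0,0.028],[-0.0194,-0.0296,0,0,0,0,0.028],[-0.0194,-0.0296,0,0,0,0,0.028],[-0.0194,-0.0296,0,0,0,0,0.028],[-0.0194,-0.0296,0,0,0,0,0.028],[-0.0194,-0.0296,0,0,0,0,0.028],[-0.0194,-0.0296,0,0,0,0,0.028],[-0.0194,-0.0296,0,0,0,0,0.028],[-0.0194,-0.0296,0,0,0,0,0.028],[-0.0194,-0.0296,0,0,0,0,0.028],[0,0,-0.03,0,0,0,0.028],[0,0,-0.03,0,0,0,0.028],[0,0,0,0,0,0,0.028],[0,0,0,0,0,0,0.028]]])

```text
clock: 15.6
position: [0.4134, -0.3004, 0.0563]
ee_rot: [-0.002, 0.001, 1.0, 0.002]
contact_force: [-0.3, 0.1, -0.3]
width: 0.0355
```

Run:
```python
from h import *
st()
d=manip.get_image("side")["color"][:,:,::-1];cv2.imwrite("pics/d13.png",cv2.resize(d[320:480,230:430],None,fx=3,fy=3))
```

```text
t 15.6 pos [ 0.4134 -0.3004  0.0563] jaw deg 89.9 tilt 0.26 F [-0.3  0.1 -0.3] w 0.0355 q [-0.76  0.36  1.9   0.    0.88 -2.33]
```

View pics/d13.png

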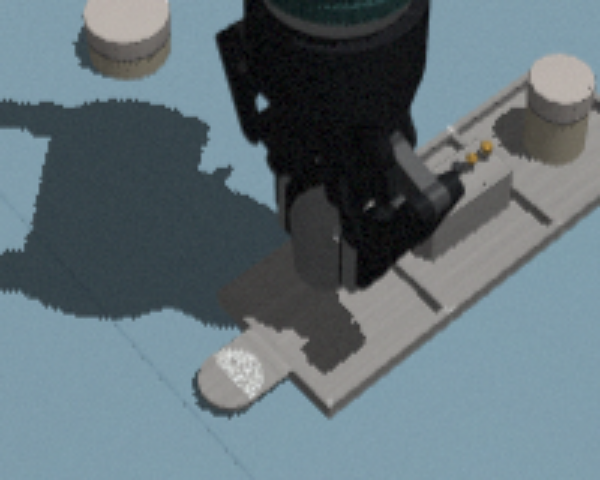

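move_arm(series=[[[0,0,-0.015,0,0,0,0.028],[0,0,-0.012,0,0,0,0.028],[0,0,-0.006,0,0,0,0.028],[0,0,-0.003,0,0,0,0.028],[0,0,0,0,0,0,0.028],[0,0,0,0,0,0,0.028],[0,0,0,0,0,0,0.048],[0,0,0,0,0,0,0.048],[0,0,0.01,0,0,0,0.048],[0,0,0.03,0,0,0,0.048],[0,0,0.03,0,0,0,0.048],[0,0,0,0,0,0,0.075],[0,0,0,0,0,0,0.075],[0,0,0,0,0,0,0.075]]])

```text
clock: 16.82
position: [0.4144, -0.3013, 0.0918]
ee_rot: [0.0, 0.001, 1.0, -0.0]
contact_force: [0.3, 0.6, -0.3]
width: 0.0751
```

Run:
```python
from h import *
st()
s,c=wrist()
L=(.4905,-.301,.004)
mark(c,corners(L,-.076),"w14.png")
d=manip.get_image("side")["color"][:,:,::-1];cv2.imwrite("pics/d14.png",cv2.resize(d[320:480,230:430],None,fx=3,fy=3))
```

```text
t 16.82 pos [ 0.4144 -0.3013  0.0918] jaw deg 89.92 tilt 0.03 F [ 0.3  0.6 -0.3] w 0.0751 q [-0.76  0.32  1.86  0.    0.96 -2.33]
```

View pics/w14.png

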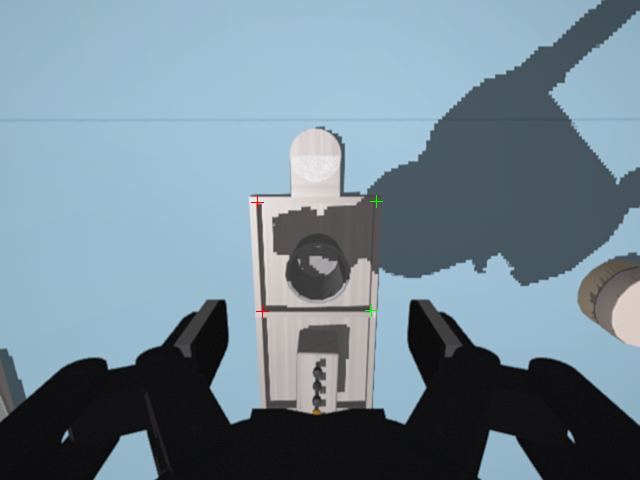

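View pics/d14.png

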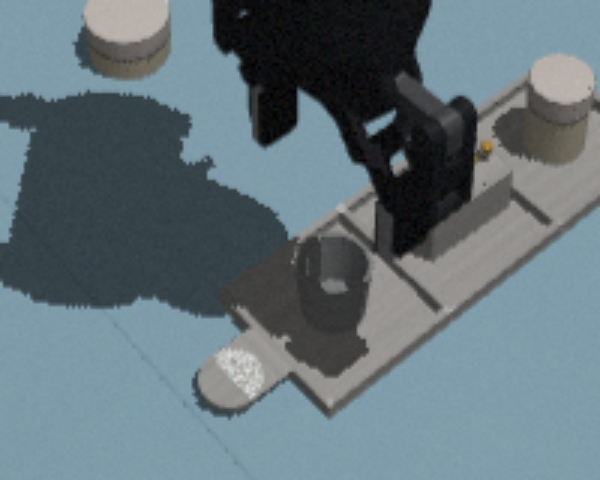

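move_arm(series=[[[0,0,0.02,0,0,0,0.08],[0.0039,0.0286,0,0,0,0,0.08],[0.0039,0.0286,0,0,0,0,0.08],[0.0039,0.0286,0,0,0,0,0.08],[0.0039,0.0286,0,0,0,0,0.08],[0.0039,0.0286,0,0,0,0,0.08],[0.0039,0.0286,0,0,0,0,0.08],[0.0039,0.0286,0,0,0,0,0.08],[0,0,-0.03,0,0,0,0.08],[0,0,0,0,0,0,0.08],[0,0,0,0,0,0,0.08],[0,0,0,0,0,0,0.08]]])

```text
clock: 17.92
position: [0.4418, -0.1017, 0.0812]
ee_rot: [-0.001, 0.001, 1.0, 0.0]
contact_force: [-0.1, -0.1, 0.1]
width: 0.08
```

Run:
```python
from h import *
st()
s,c=wrist()
mark(c,[(.442,-.101,.032)],"w15.png")
```

```text
t 17.92 pos [ 0.4418 -0.1017  0.0812] jaw deg 89.89 tilt 0.07 F [-0.1 -0.1  0.1] w 0.08 q [-0.38  0.25  2.   -0.    0.89 -1.95]
```

View pics/w15.png

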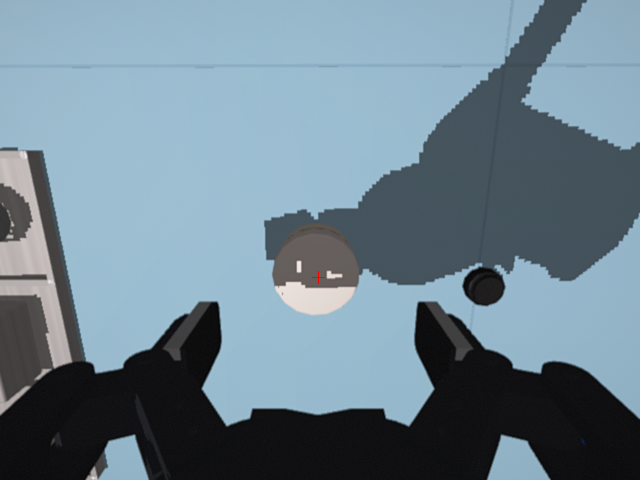

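move_arm(series=[[[-0.0015,-0.001,-0.02,0,0,0,0.08],[0,0,-0.02,0,0,0,0.08],[0,0,-0.015,0,0,0,0.08],[0,0,-0.011,0,0,0,0.08],[0,0,0,0,0,0,0.08],[0,0,0,0,0,0,0.05],[0,0,0,0,0,0,0.04],[0,0,0,0,0,0,0.04],[0,0,0,0,0,0,0.04],[0,0,0,0,0,0,0.04]]], newtons=35)

```text
clock: 18.8
position: [0.4413, -0.1029, 0.0166]
ee_rot: [0.001, 0.001, 1.0, -0.001]
contact_force: [-1.1, -2.4, 6.7]
width: 0.0465
```

Run:
```python
from h import *
st()
d=manip.get_image("side")["color"][:,:,::-1];cv2.imwrite("pics/d16.png",cv2.resize(d[250:370,190:350],None,fx=4,fy=4))
```

```text
t 18.8 pos [ 0.4413 -0.1029  0.0166] jaw deg 89.92 tilt 0.17 F [-1.1 -2.4  6.7] w 0.0465 q [-0.38  0.35  2.08 -0.    0.71 -1.95]
```

View pics/d16.png

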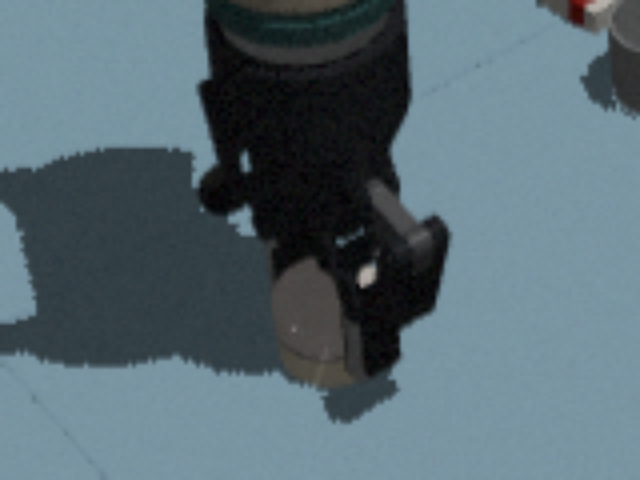

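move_arm(series=[[[0,0,0.015,0,0,0,0.04],[0,0,0.035,0,0,0,0.04],[0,0,0.035,0,0,0,0.04],[0.0019,0.0289,0.015,0,0,0.009,0.04],[0.0019,0.0289,0,0,0,0.009,0.04],[0.0019,0.0289,0,0,0,0.009,0.04],[0.0019,0.0289,0,0,0,0.009,0.04],[0.0019,0.0289,0,0,0,0.009,0.04],[0.0019,0.0289,0,0,0,0.009,0.04],[0.0019,0.0289,0,0,0,0.009,0.04],[0.0019,0.0289,0,0,0,0.009,0.04],[0.0019,0.0289,0,0,0,0.009,0.04],[0.0019,0.0289,0,0,0,0.009,0.04],[0.0019,0.0289,0,0,0,0.009,0.04],[0.0019,0.0289,0,0,0,0.009,0.04],[0.0019,0.0289,0,0,0,0.009,0.04],[0,0,0,0,0,0,0.04],[0,0,0,0,0,0,0.04],[0,0,0,0,0,0,0.04]]])

```text
clock: 20.43
position: [0.4645, 0.2731, 0.1153]
ee_rot: [-0.0, -0.058, 0.998, -0.0]
contact_force: [-0.2, -0.5, -0.7]
width: 0.047
```

Run:
```python
from h import *
st()
s,c=wrist()
mark(c,corners(SHORT,-.038),"w17.png")
```

```text
t 20.43 pos [0.4645 0.2731 0.1153] jaw deg 96.67 tilt 0.06 F [-0.2 -0.5 -0.7] w 0.047 q [ 0.4   0.33  1.77 -0.    1.04 -1.28]
```

View pics/w17.png

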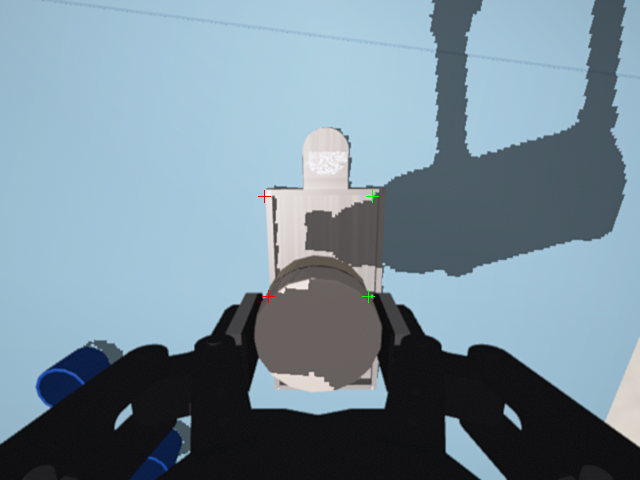

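Run:
```python
from h import *
s,c=wrist();st()
im=c["color"][:,:,::-1];cv2.imwrite("pics/w18.png",cv2.convertScaleAbs(cv2.resize(im[170:290,245:405],None,fx=5,fy=5,interpolation=cv2.INTER_CUBIC),alpha=1.1))
for p in((264,189),(386,187)): print(back(c,p,.01).round(4))
print(corners(SHORT,-.038), [pk(SHORT,-.078,b) for b in(-.04,.04)])
```

```text
t 20.53 pos [0.4647 0.2724 0.1153] jaw deg 96.57 tilt 0.05 F [ 0.6  0.1 -0.9] w 0.0468 q [ 0.4   0.33  1.77 -0.    1.04 -1.28]
[0.428 0.233 0.01 ]
[0.4173 0.3134 0.01  ]
[(np.float64(0.43270831237888846), np.float64(0.23400786075645488), 0.01), (np.float64(0.42430351858448695), np.float64(0.30551561866616417), 0.01), (np.float64(0.5042160702885978), np.float64(0.2424126545508564), 0.01), (np.float64(0.49581127649419626), np.float64(0.3139204124605657), 0.01)] [(np.float64(0.42920259215026024), np.float64(0.22956827455067094), 0.01), (np.float64(0.419863932378703), np.float64(0.30902133889479233), 0.01)]
```

View pics/w18.png

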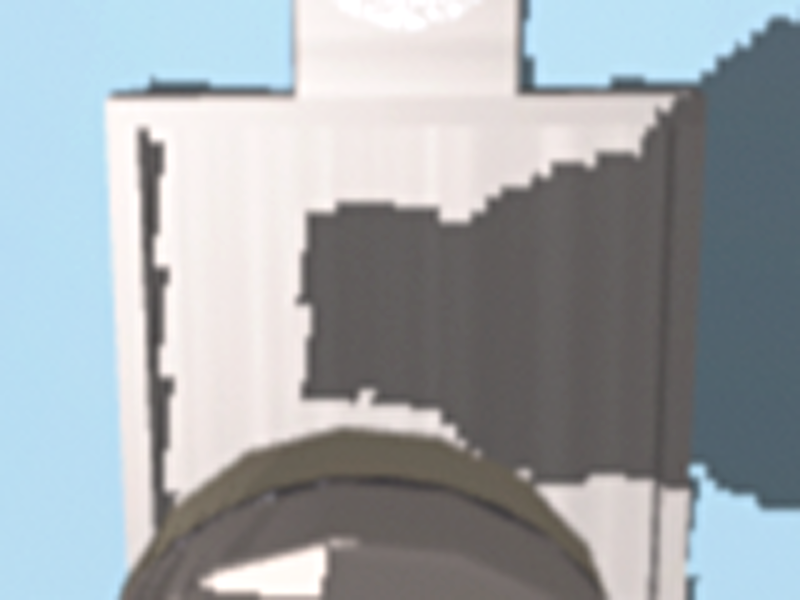

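Run:
```python
from h import *
c=manip.get_image("side")
for p in((283.8,344.2),(290,340),(277,344)):
  for z in(0,.005,.01,.015): print(p,z,back(c,p,z)[:2].round(4))
```

```text
(283.8, 344.2) 0 [ 0.4438 -0.1295]
(283.8, 344.2) 0.005 [ 0.4412 -0.1333]
(283.8, 344.2) 0.01 [ 0.4387 -0.1371]
(283.8, 344.2) 0.015 [ 0.4361 -0.1409]
(290, 340) 0 [ 0.4573 -0.1288]
(290, 340) 0.005 [ 0.4546 -0.1326]
(290, 340) 0.01 [ 0.4519 -0.1364]
(290, 340) 0.015 [ 0.4493 -0.1402]
(277, 344) 0 [ 0.4355 -0.1219]
(277, 344) 0.005 [ 0.433  -0.1257]
(277, 344) 0.01 [ 0.4305 -0.1296]
(277, 344) 0.015 [ 0.428  -0.1334]
```

Run:
```python
import cv2
d=cv2.imread("pics/d16.png");cv2.imwrite("pics/d16b.png",cv2.convertScaleAbs(cv2.resize(d[200:440,240:480],None,fx=2.5,fy=2.5,interpolation=cv2.INTER_CUBIC),alpha=2.2))
```

```text
(no output)
```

View pics/d16b.png

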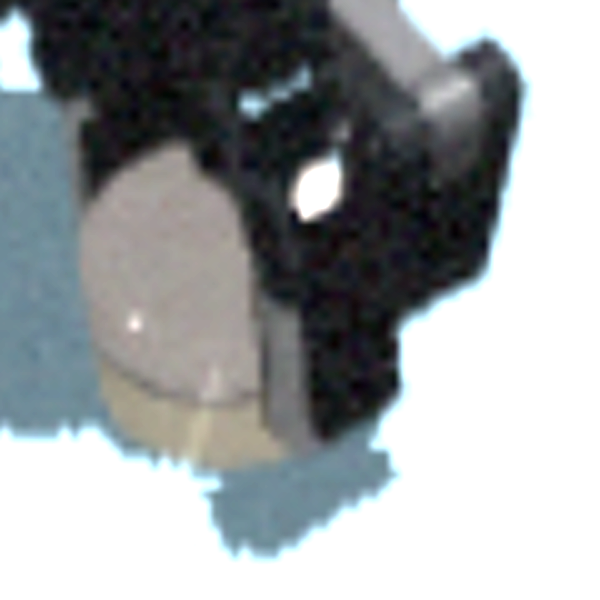

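move_arm(series=[[[-0.002,0.004,-0.03,0,0,0,0.04],[0,0,-0.03,0,0,0,0.04],[0,0,-0.02,0,0,0,0.04],[0,0,-0.01,0,0,0,0.04],[0,0,-0.006,0,0,0,0.04],[0,0,0,0,0,0,0.04],[0,0,0,0,0,0,0.04]]])

```text
clock: 21.17
position: [0.464, 0.2773, 0.0203]
ee_rot: [0.001, -0.057, 0.998, 0.0]
contact_force: [1.0, -0.1, -1.9]
width: 0.0468
```

Run:
```python
from h import *
st()
d=manip.get_image("side")["color"][:,:,::-1];cv2.imwrite("pics/d19.png",cv2.convertScaleAbs(cv2.resize(d[160:280,110:270],None,fx=4.5,fy=4.5,interpolation=cv2.INTER_CUBIC),alpha=1.6))
```

```text
t 21.17 pos [0.464  0.2773 0.0203] jaw deg 96.57 tilt 0.11 F [ 1.  -0.1 -1.9] w 0.0468 q [ 0.41  0.44  1.88  0.    0.82 -1.28]
```

View pics/d19.png

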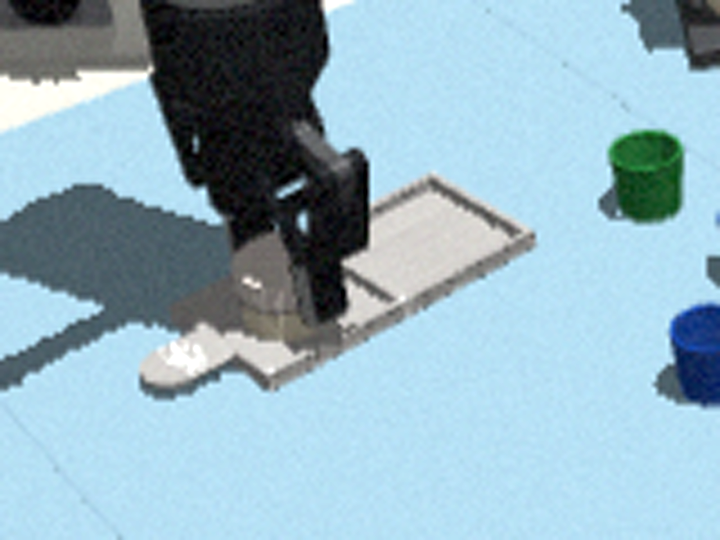

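move_arm(series=[[[0,0,-0.001,0,0,0,0.04],[0,0,0,0,0,0,0.04],[0,0,0,0,0,0,0.054],[0,0,0,0,0,0,0.054],[0,0,0.01,0,0,0,0.054],[0,0,0.03,0,0,0,0.054],[0,0,0.03,0,0,0,0.054],[0,0,0,0,0,0,0.075],[0,0,0,0,0,0,0.075],[0,0,0,0,0,0,0.075]]])

```text
clock: 22.05
position: [0.4628, 0.2774, 0.0886]
ee_rot: [0.0, -0.058, 0.998, 0.0]
contact_force: [-0.9, 0.3, 0.0]
width: 0.0753
```

Run:
```python
from h import *
st()
s,c=wrist()
mark(c,corners((.500,.282,.12),-.038)+corners((.500,.282,.12),.038),"w20.png")
d=manip.get_image("side")["color"][:,:,::-1];cv2.imwrite("pics/d20.png",cv2.convertScaleAbs(cv2.resize(d[160:280,110:270],None,fx=4.5,fy=4.5,interpolation=cv2.INTER_CUBIC),alpha=1.6))
```

```text
t 22.05 pos [0.4628 0.2774 0.0886] jaw deg 96.63 tilt 0.01 F [-0.9  0.3  0. ] w 0.0753 q [ 0.41  0.36  1.81  0.    0.98 -1.28]
```

View pics/w20.png

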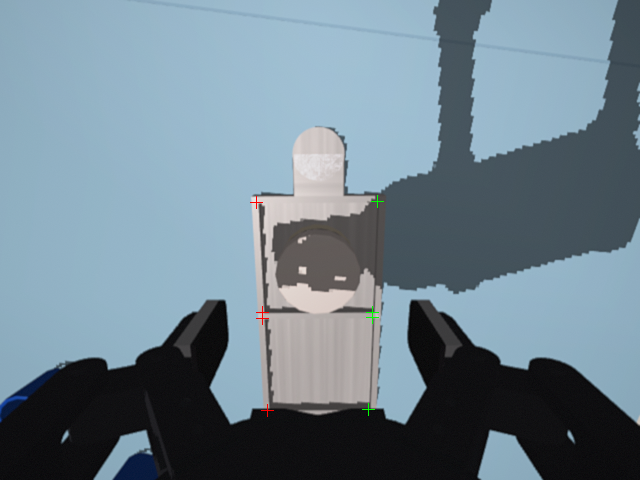

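View pics/d20.png

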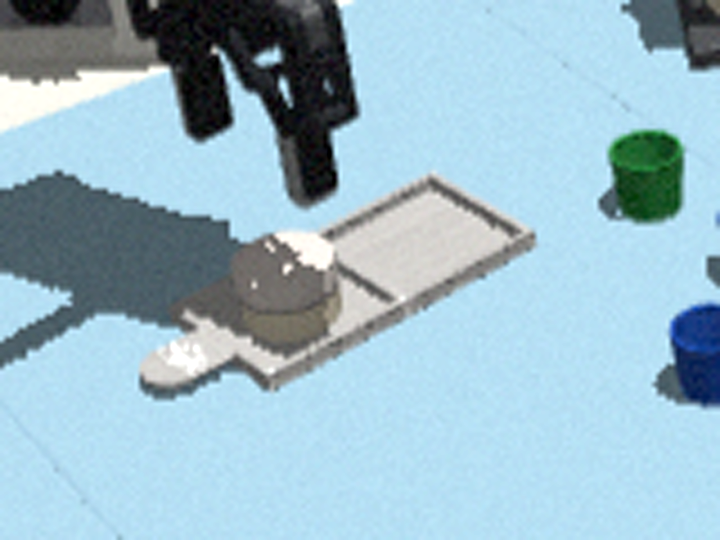

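move_arm(series=[[[0,0,0.035,0,0,0,0.078],[0.014,-0.0248,0,0,0,0.048,0.078],[0.014,-0.0248,0,0,0,0.048,0.078],[0.014,-0.0248,0,0,0,0.048,0.078],[0.014,-0.0248,0,0,0,0.048,0.078],[0.014,-0.0248,0,0,0,0.048,0.078],[0.014,-0.0248,0,0,0,0.048,0.078],[0.014,-0.0248,0,0,0,0.048,0.078],[0.014,-0.0248,0,0,0,0.048,0.078],[0.014,-0.0248,0,0,0,0.048,0.078],[0.014,-0.0248,0,0,0,0.048,0.078],[0.014,-0.0248,0,0,0,0.048,0.078],[0.014,-0.0248,0,0,0,0.048,0.078],[0.014,-0.0248,0,0,0,0.048,0.078],[0.014,-0.0248,0,0,0,0.048,0.078],[0,0,-0.03,0,0,0,0.078],[0,0,0,0,0,0,0.078],[0,0,0,0,0,0,0.078],[0,0,0,0,0,0,0.078]]])

```text
clock: 23.73
position: [0.6583, -0.069, 0.0927]
ee_rot: [-0.001, -0.384, 0.923, 0.001]
contact_force: [-0.7, 0.6, -0.1]
width: 0.0781
```

Run:
```python
from h import *
st()
s,c=wrist()
mark(c,[(.659,-.07,.042)],"w21.png")
```

```text
t 23.73 pos [ 0.6583 -0.069   0.0927] jaw deg 135.15 tilt 0.14 F [-0.7  0.6 -0.1] w 0.0781 q [-0.21  0.51  1.52  0.    1.12 -2.57]
```

View pics/w21.png

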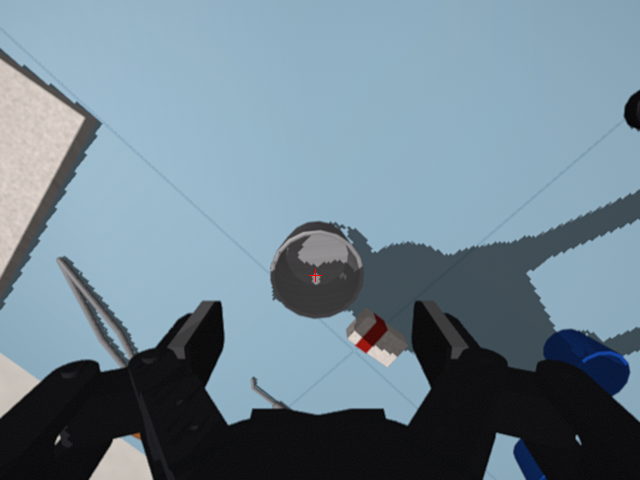

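Run:
```python
from h import *
s,c=wrist();st()
Rm=np.array([np.cos(np.radians(135.15)),np.sin(np.radians(135.15))]);Tx=np.array([-Rm[1],Rm[0]])*1.0
for n,p,z in(("c1",(364,309),.014),("c2",(347,332),.014),("c3",(388,366),.014),("c4",(408,343),.014),("cup",(317,274),.042)):
    X=back(c,p,z)[:2]; d=X-np.array([.6576,-.0714]); print(n,X.round(4),"jaw",(d@Rm).round(4),"perp",(d@Tx).round(4))
```

```text
t 23.83 pos [ 0.6592 -0.0689  0.0942] jaw deg 135.18 tilt 0.05 F [-0.5 -0.1  0.6] w 0.0779 q [-0.21  0.51  1.52  0.    1.12 -2.57]
c1 [ 0.6616 -0.0233] jaw 0.0311 perp -0.0369
c2 [ 0.681 -0.019] jaw 0.0203 perp -0.0536
c3 [0.679  0.0197] jaw 0.0491 perp -0.0797
c4 [0.6576 0.0159] jaw 0.0616 perp -0.0619
cup [ 0.6589 -0.0695] jaw 0.0004 perp -0.0023
```

move_arm(series=[[[-0.0005,-0.001,-0.02,0,0,0,0.078],[0,0,-0.02,0,0,0,0.078],[0,0,-0.018,0,0,0,0.078],[0,0,-0.01,0,0,0,0.078],[0,0,0,0,0,0,0.078],[0,0,0,0,0,0,0.055],[0,0,0,0,0,0,0.042],[0,0,0,0,0,0,0.042],[0,0,0,0,0,0,0.042],[0,0,0,0,0,0,0.042]]], newtons=35)

```text
clock: 24.67
position: [0.6598, -0.0707, 0.0274]
ee_rot: [0.001, -0.384, 0.923, -0.001]
contact_force: [-0.7, 1.0, 5.8]
width: 0.0497
```

Run:
```python
from h import *
st()
d=manip.get_image("side")["color"][:,:,::-1];cv2.imwrite("pics/d22.png",cv2.convertScaleAbs(cv2.resize(d[180:300,280:440],None,fx=4.5,fy=4.5,interpolation=cv2.INTER_CUBIC),alpha=1.6))
```

```text
t 24.67 pos [ 0.6598 -0.0707  0.0274] jaw deg 135.12 tilt 0.19 F [-0.7  1.   5.8] w 0.0497 q [-0.21  0.57  1.59  0.    0.98 -2.57]
```

View pics/d22.png

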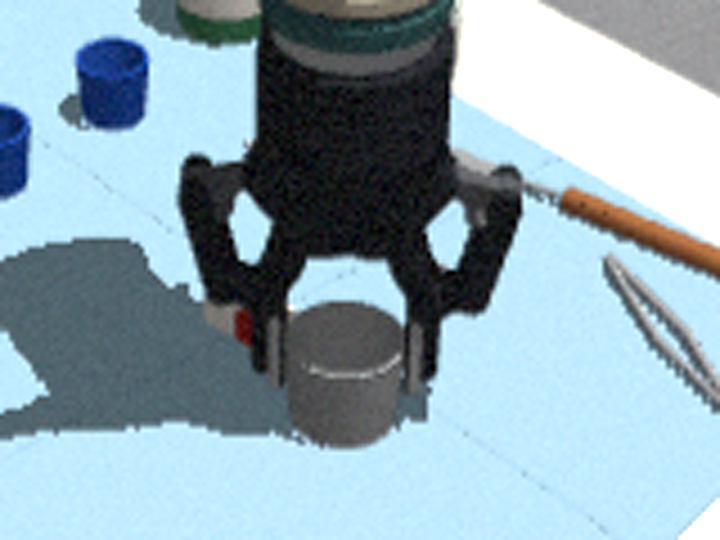

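move_arm(series=[[[0,0,0.015,0,0,0,0.042],[0,0,0.035,0,0,0,0.042],[0,0,0.035,0,0,0,0.042],[-0.0094,0.0276,0.015,0,0,-0.0517,0.042],[-0.0094,0.0276,0,0,0,-0.0517,0.042],[-0.0094,0.0276,0,0,0,-0.0517,0.042],[-0.0094,0.0276,0,0,0,-0.0517,0.042],[-0.0094,0.0276,0,0,0,-0.0517,0.042],[-0.0094,0.0276,0,0,0,-0.0517,0.042],[-0.0094,0.0276,0,0,0,-0.0517,0.042],[-0.0094,0.0276,0,0,0,-0.0517,0.042],[-0.0094,0.0276,0,0,0,-0.0517,0.042],[-0.0094,0.0276,0,0,0,-0.0517,0.042],[-0.0094,0.0276,0,0,0,-0.0517,0.042],[-0.0094,0.0276,0,0,0,-0.0517,0.042],[-0.0094,0.0276,0,0,0,-0.0517,0.042],[0,0,0,0,0,0,0.042],[0,0,0,0,0,0,0.042],[0,0,0,0,0,0,0.042]]])

```text
clock: 26.3
position: [0.5365, 0.2877, 0.1254]
ee_rot: [0.0, -0.058, 0.998, -0.0]
contact_force: [-0.7, -0.1, -1.2]
width: 0.0495
```

Run:
```python
from h import *
st()
s,c=wrist()
mark(c,corners((.4985,.2835,.12),.038)+corners((.4985,.2835,.12),-.038),"w23.png")
```

```text
t 26.3 pos [0.5365 0.2877 0.1254] jaw deg 96.68 tilt 0.05 F [-0.7 -0.1 -1.2] w 0.0495 q [ 0.38  0.41  1.61 -0.    1.13 -1.31]
```

View pics/w23.png

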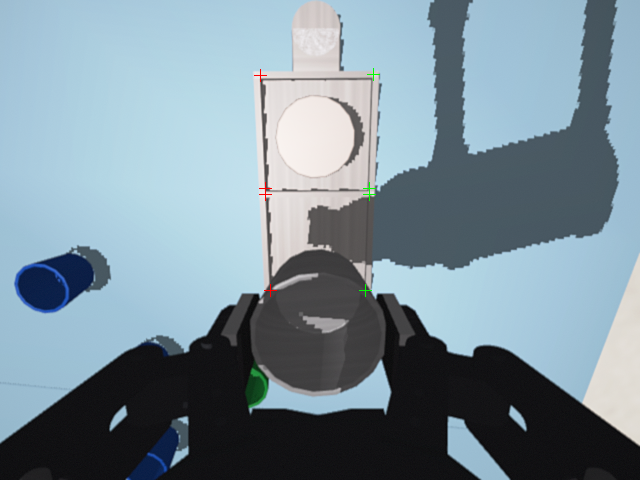

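move_arm(series=[[[0,0,-0.03,0,0,0,0.042],[0,0,-0.03,0,0,0,0.042],[0,0,-0.02,0,0,0,0.042],[0,0,-0.01,0,0,0,0.042],[0,0,-0.006,0,0,0,0.042],[0,0,-0.001,0,0,0,0.042],[0,0,0,0,0,0,0.042],[0,0,0,0,0,0,0.06],[0,0,0,0,0,0,0.06],[0,0,0.01,0,0,0,0.06],[0,0,0.03,0,0,0,0.06],[0,0,0.03,0,0,0,0.06],[0,0,0.03,0,0,0,0.06],[-0.03,-0.02,0.02,0,0,0,0.06],[-0.03,-0.02,0.02,0,0,0,0.06],[-0.03,-0.02,0.02,0,0,0,0.06],[-0.03,-0.02,0,0,0,0,0.06],[0,0,0,0,0,0,0.06],[0,0,0,0,0,0,0.06],[0,0,0,0,0,0,0.06]]])

```text
clock: 28.02
position: [0.4174, 0.2084, 0.1894]
ee_rot: [0.002, -0.058, 0.998, 0.001]
contact_force: [-0.0, -0.3, 0.5]
width: 0.0598
```

Run:
```python
from h import *
st()
s,c=wrist();cv2.imwrite("pics/w24.png",c["color"][:,:,::-1])
a=manip.get_image("scene")["color"][:,:,::-1]; cv2.imwrite("pics/s24.png",cv2.convertScaleAbs(cv2.resize(a[160:360,120:520],None,fx=2,fy=2),alpha=1.3))
d=manip.get_image("side")["color"][:,:,::-1];cv2.imwrite("pics/d24.png",cv2.convertScaleAbs(d,alpha=1.4))
```

```text
t 28.02 pos [0.4174 0.2084 0.1894] jaw deg 96.6 tilt 0.19 F [-0.  -0.3  0.5] w 0.0598 q [ 0.31  0.15  1.81  0.    1.18 -1.37]
```

View pics/w24.png

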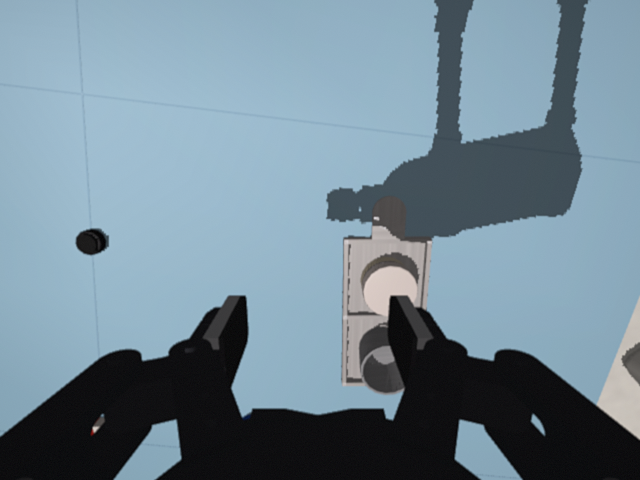

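View pics/s24.png

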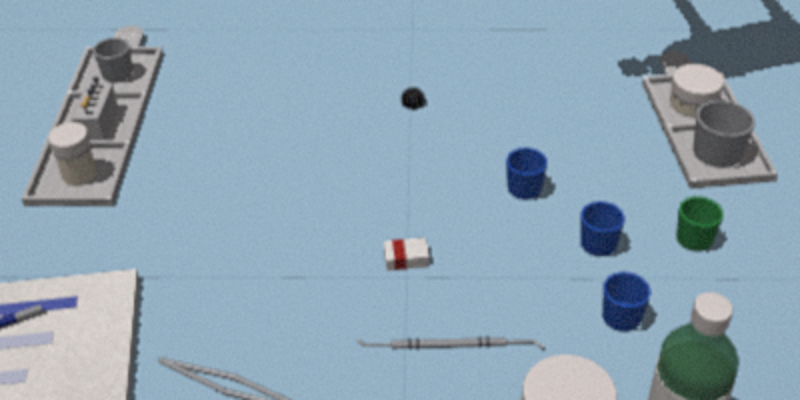

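View pics/d24.png

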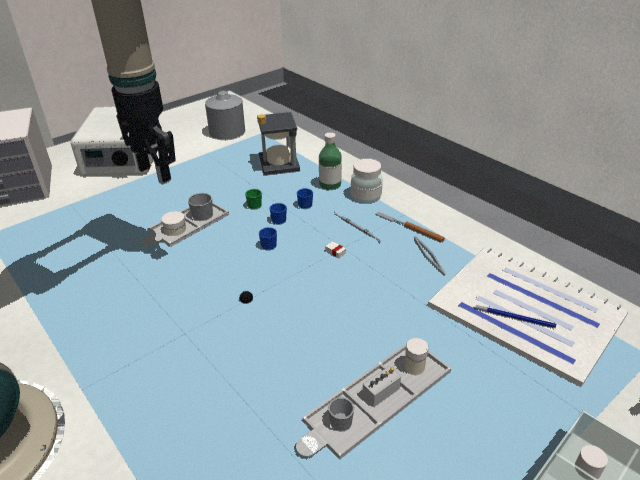

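Run:
```python
import cv2
d=cv2.imread("pics/d24.png")
a=cv2.resize(d[330:470,290:460],None,fx=4,fy=4,interpolation=cv2.INTER_CUBIC)
b=cv2.resize(d[185:255,135:240],None,fx=5,fy=5,interpolation=cv2.INTER_CUBIC)
cv2.imwrite("pics/z1.png",a);cv2.imwrite("pics/z2.png",b)
```

```text
(no output)
```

View pics/z1.png

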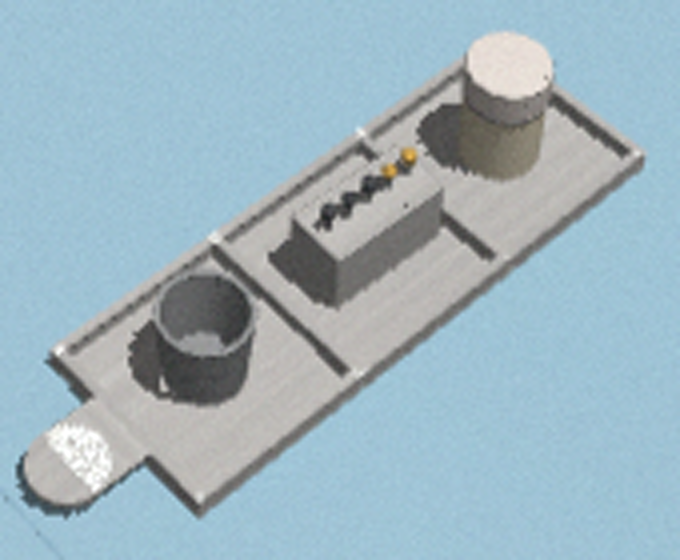

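View pics/z2.png

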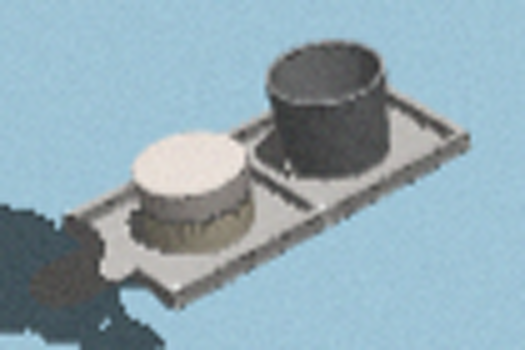

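All five stand upright on their pocket floors, so I'm handing in.

```bash
python3 -c "
from rig import manip
print(manip.sign_off(), manip.get_state()['clock'])"
```

```text
the job is handed in; nothing more can be done
the job is handed in; nothing more can be done
```

Both kits are made up and I handed the job in at about 28 s of the 115 s allowed; the hand-in reported no verdict.

- **Long tray:** from the finger tab, it holds the small steel cup, then the bur block (its length along the tray), then the tall jar.
- **Short tray:** the flat jar is next to the finger tab and the big steel cup is in the other pocket.

**Last checks:** The final scene, side and wrist pictures show all five upright on their pocket floors and the gripper clear of them. The rubber cap, carton and probe look to be where they were at the start; I judged that by eye, not by measurement. I measured only the bur block in its pocket, about 3.5 mm off centre along the tray; the other four I checked by eye or against the projected pocket corners.

**Disagreement:** The scene and side cameras differed from each other by about 4–6 mm. I used their mean for the approaches and corrected it with the wrist camera before most of the grasps and for both short-tray placings. The first wrist reading was off because the arm had not settled, so I dropped it. No grasp or placing had to be redone.

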